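Pack the tested valve heads and close up the tote

TASK

Swing both flaps of the blue tote open until they stand about upright, and pack every valve head from the bench into it, each standing upright on the tote's floor, while both flaps stay open. Then close up: shut both flaps fully while the hold-down bar is still raised, and last of all swing the hold-down bar fully down over them. Leave the other things on the bench where they are.

Things in the scene. Friction and masses are not known exactly. Their poses are not given: they have to be found in the camera images.
- tote: blue plastic tote, fixed to the table: outside 196 mm along its x, 236 mm along its y, 112 mm high, walls and floor 5 mm thick, no dividers. Origin: centre of the underside; x points away from the robot, y to the left (turned by up to 0.2 rad), z up. Its top is closed by two half-lids (flaps) hinged on the left and right long rims that meet over the middle
- flap_left (a joint): hinge angle of the tote's left (+y) half-lid, rad: 0 shut flat on the rim (stop), grows as it swings up and outwards, about 1.57 upright, stop at 1.9. The hinge is stiff (about 0.16 N m): the flap stays where it is left. The flap is 194 mm along tote x and reaches 117 mm from the hinge, 6 mm thick; it starts shut or slightly ajar
- flap_left_grip (a point): middle of the left flap's black bar handle: a round bar 12 mm thick lying along tote x, 70 mm long between the centres of its two end legs, 45 mm above the middle plane of the flap and 90 mm from the hinge line towards the tote's centre when shut (then 160 mm above the table). Axes turn with the flap
- flap_left_hinge (a point): point on the left flap's hinge line (along tote x), at tote y = +118 mm and 115 mm above the table
- flap_right (a joint): hinge angle of the tote's right (-y) half-lid, rad: 0 shut flat on the rim (stop), grows as it swings up and outwards, about 1.57 upright, stop at 1.9. The hinge is stiff (about 0.16 N m): the flap stays where it is left. The flap is 194 mm along tote x and reaches 117 mm from the hinge, 6 mm thick; it starts shut or slightly ajar
- flap_right_grip (a point): middle of the right flap's black bar handle: a round bar 12 mm thick lying along tote x, 70 mm long between the centres of its two end legs, 45 mm above the middle plane of the flap and 90 mm from the hinge line towards the tote's centre when shut (then 160 mm above the table). Axes turn with the flap
- flap_right_hinge (a point): point on the right flap's hinge line (along tote x), at tote y = -118 mm and 115 mm above the table
- clamp (a joint): hinge angle of the aluminium hold-down bar, rad: 0 lying along tote x over the seam of the flaps (stop), grows as its near end swings up and away from the robot, about 1.57 upright, stop at 1.9. Stiff (0.22 N m), stays where left; starts at 1.6 to 1.7. The bar is 20 mm wide and 6 mm thick (76 mm wide at its end), reaching 169 mm from the hinge; raised, its top is 295 mm above the table
- clamp_grip (a point): middle of the hold-down bar's black handle: a round bar 12 mm thick lying along tote y, 62 mm long between the centres of its two end legs, 160 mm from the hinge line and 38 mm above the middle plane of the hold-down bar. When down it is at tote x = -58 mm, y = 0, 160 mm above the table. Axes turn with the bar
- clamp_hinge (a point): point on the hold-down bar's hinge line (along tote y), at tote x = +102 mm, y = 0 and 122 mm above the table, at the middle of the far wall
- head1: valve head: a round black base 62 mm in diameter and 46 mm high, with a bare aluminium neck 34 mm in diameter and 46 mm high standing on its middle (92 mm overall, 0.2 to 0.4 kg). Origin: centre of the underside; z points up the neck when it stands. Stands on the table at the start, left (+y) of the tote. The heads are alike; between two and four are present, the others absent (None)
- head2: valve head: a round black base 62 mm in diameter and 46 mm high, with a bare aluminium neck 34 mm in diameter and 46 mm high standing on its middle (92 mm overall, 0.2 to 0.4 kg). Origin: centre of the underside; z points up the neck when it stands. Stands on the table at the start, left (+y) of the tote. The heads are alike; between two and four are present, the others absent (None)
- head3: valve head: a round black base 62 mm in diameter and 46 mm high, with a bare aluminium neck 34 mm in diameter and 46 mm high standing on its middle (92 mm overall, 0.2 to 0.4 kg). Origin: centre of the underside; z points up the neck when it stands. Stands on the table at the start, left (+y) of the tote. The heads are alike; between two and four are present, the others absent (None)
- head4: valve head: a round black base 62 mm in diameter and 46 mm high, with a bare aluminium neck 34 mm in diameter and 46 mm high standing on its middle (92 mm overall, 0.2 to 0.4 kg). Origin: centre of the underside; z points up the neck when it stands. Stands on the table at the start, left (+y) of the tote. The heads are alike; between two and four are present, the others absent (None)
- can: bystander: dark steel can, 66 mm in diameter, 110 mm high, beyond the heads; origin at the centre of its underside
- screwdriver: bystander: screwdriver 190 mm long lying just beyond the tote; origin under its middle
- bin: bystander: small open blue bin, 120 x 170 x 60 mm, beyond the tote; origin at the centre of its underside
Things that resemble listed ones, but are neither listed nor needed, are in the scene too. What is shaped like the head3 but orange is not meant.

How it is judged:
By the outcome, as a careful person would: the job done as asked, in the order asked, and still so for the second after the job is handed in, with the robot touching nothing.
Of head1, head2, head3, head4 only 2 to 4 are there at a start; the rules pass over those that are not, and their reading is None.
At some moment in a run one of head1, head2, head3, head4 may be knocked a few centimetres aside while the robot is not near it.
It also fails if it takes over 210 s, if anything falls off the work surface, if the arm or the gripper's body presses on something with over 40 N, if the wrist force passes 120 N, or if a joint passes its speed limit or range.

ROBOT

A 6-joint arm with a two-finger parallel gripper is mounted at the origin on the work surface. World frame = base frame: x ahead of the robot, y to its left, z up, the work surface at z = 0. Lengths are in m, angles in rad, forces in N, time in s.
With the tool pointing down it reaches from about 0.3 to 0.875 m from the base axis. Payload 4.2 kg.
Tool frame: the origin (TCP) lies midway between the tips of the shut fingers; the grasp point (between the pads) lies 19 mm behind it; z points along the fingers, x is the direction in which the jaws open and shut, and the axes are right-handed (so a half turn about z gives the same grasp; the last joint's range is limited). The gripper opens to 85 mm and grips with 20 to 120 N. Pads are 22 mm wide; open, the fingers measure 114 mm over their backs; the gripper's body (76 mm by 85 mm) begins 54 mm behind the grasp point. The pads swing forward as they close: fully open they stand 13 mm farther back than shut.
Start: joints at [1.256, 0.32, 1.565, -0, 1.257, -0.02], TCP at [0.167, 0.55, 0.231] pointing down, gripper open.
Joint ranges: [-3.11, 3.11], [-0.84, 2.01], [0.21, 2.61], [-1.34, 4.49], [0.05, 2.63], [-2.56, 2.56]. Speed limits (rad/s): [2.57, 2.57, 3.14, 3.14, 3.14, 3.14].

INTERFACE

Orientations are given as a rotation vector (axis times angle).
In Python, from rig import observe, read_camera, get_calibration, sign_off gives the robot as it stands.
- The arm moves only by the tool drive_tool, never from a script. Its arguments are lists of equal length, an entry for each row: "slide": the shift along the tool's x, y, z in mm, a list of three; "turn": the turn, a rotation vector about the tool's x, y, z in rad, a list of three; "jaw": the closure, from -1 (fully open) to 1 (shut), so that 0 is half open. In form: {"slide": [[dx, dy, dz], ...], "turn": [[wx, wy, wz], ...], "jaw": [jaw, ...]}. A call has 1 to 12 rows; each row is the pose to reach, as a shift and turn from the pose commanded when the call began, along the tool's axes at that moment; what a row does not reach only later rows make up. A row lasts 1/8 s, in which the tool goes at most 62.5 mm and 10.7 degrees, less where a joint would pass 70% of its speed; a pose out of reach is approached as far as the arm can. A call with a gripper value outside its range is refused whole. The fingers move at their own pace and stop on an object; "squeeze" is the grip in N (left out, the last holds). Time passes only in rows, so rows that repeat a pose let the fingers close. It gives the time, the measured TCP pose, the force and the opening at its end, in the units of the state.
- observe(): the state, without advancing time (a new reading comes with each control period).
- read_camera(name): name is "scene" or "top"; returns the picture (480x640x3 uint8, red, green, blue); there is no depth.
- get_calibration(name): a dict with "vertical_fov" (degrees; the focal length in pixels is half the picture's height over the tangent of half this angle, whatever the lens; pixels are square), "cx", "cy" (the principal point, pixels), "rvec" (rotation vector, rad) and "tvec" (3), from world to camera coordinates, as OpenCV has them. Camera axes: x right, y down, z forward; pixel columns grow to the right and rows downward; lengths in m; the calibration is good to about 2 mm. A picture is of the moment at which its call begins. get_calibration takes no time and is no camera call.
- sign_off(): hands the job in, once; it reports no verdict.
The state is a dict: "clock": time; "joints": joint angles; "qvel": joint speeds; "effort": joint torques, N m; "ee_pos": TCP position; "tcp_rot": TCP orientation; "ft_force": force on the tool from outside, world axes, zero at the start; "wrist_torque": the same for the moment, N m; "width": finger opening in m.
Only numpy, scipy, OpenCV 4.12 (cv2) and the standard library are available. Lean on these libraries where they do the work, as an engineer would, in place of code of your own. Each camera call takes 0.05 s, during which the arm holds its last target. There are 200 camera calls.

## Working session

There is one attempt and no reset: what is moved stays moved. The work goes in short steps, Python scripts to look and compute and a tool call to move; the robot and the scene stay as the last step left them, time stands still between calls to the robot, and variables do not carry over. Pictures are saved under pics/ and viewed, about 12 in all and at most 16, crops included, and the job is handed in when it is done.

Besides the shell and the picture viewer there is one more tool, called after "Request:" by a JSON object that holds its "fn" and its "kwargs", one argument or row to a line. drive_tool: Moves the arm, as the interface text tells. Its arguments: {"type":"object","properties":{"slide":{"type":"array"},"turn":{"type":"array"},"jaw":{"type":"array"},"squeeze":{"type":"number"}},"required":["slide","turn","jaw"]}

```bash
ls; mkdir -p pics; cat > h.py <<'E'
import numpy as np, cv2
from rig import observe, read_camera, get_calibration, sign_off
def cal(n):
    c=get_calibration(n); f=240/np.tan(np.radians(c["vertical_fov"])/2)
    R=cv2.Rodrigues(np.array(c["rvec"],float))[0]; t=np.array(c["tvec"],float).ravel()
    return c,f,R,t
def ray(n,u,v):
    c,f,R,t=cal(n); d=R.T@np.array([(u-c["cx"])/f,(v-c["cy"])/f,1]); return -R.T@t,d
def onz(n,u,v,z):
    o,d=ray(n,u,v); return o+d*(z-o[2])/d[2]
def pix(n,p):
    c,f,R,t=cal(n); q=R@np.array(p,float)+t; return np.array([f*q[0]/q[2]+c["cx"],f*q[1]/q[2]+c["cy"]])
def snap(n,name):
    im=read_camera(n); cv2.imwrite(f"pics/{name}.png",im[:,:,::-1]); return im
E
python3 - <<'E'
from h import *
snap("scene","s0");snap("top","t0")
for n in("scene","top"):
    c=get_calibration(n);print(c,-cv2.Rodrigues(np.array(c["rvec"],float))[0].T@np.array(c["tvec"],float).ravel())
print(observe())
E
```

```text
pics
{'vertical_fov': 50.01911053232473, 'cx': 324.05129665704504, 'cy': 234.46020641544226, 'rvec': array([ 1.21232356,  2.16560465, -1.04562124]), 'tvec': array([ 0.24139828, -0.20630345,  1.68914401])} [1.38195734 0.53382567 0.87135859]
{'vertical_fov': 49.079002699548134, 'cx': 321.7071540757154, 'cy': 239.89038953087965, 'rvec': array([ 2.15155818, -2.12423993,  0.1173335 ]), 'tvec': array([0.04376729, 0.57791606, 1.02100465])} [0.43289685 0.02154105 1.09109548]
{'clock': 0.1, 'joints': array([ 1.25601147e+00,  3.20270705e-01,  1.56555215e+00,  2.73987749e-06,
        1.25742320e+00, -1.99843809e-02]), 'qvel': array([ 0.00043284, -0.00129573, -0.00409401,  0.00195898,  0.0017688 ,
        0.00152522]), 'effort': array([ 4.81605166e-04, -4.16407943e+01, -2.34704983e+01,  6.38815686e-05,
        4.84775708e-03, -1.40566914e-05]), 'ee_pos': array([0.16692299, 0.54979064, 0.23054369]), 'tcp_rot': array([ 2.52284163e+00,  1.87052531e+00, -2.11848572e-03]), 'ft_force': array([ 0.55618325, -0.34542028,  0.06865527]), 'wrist_torque': array([-0.00012848,  0.00790563, -0.05132934]), 'width': 0.08563986694003327}
```

View pics/s0.png

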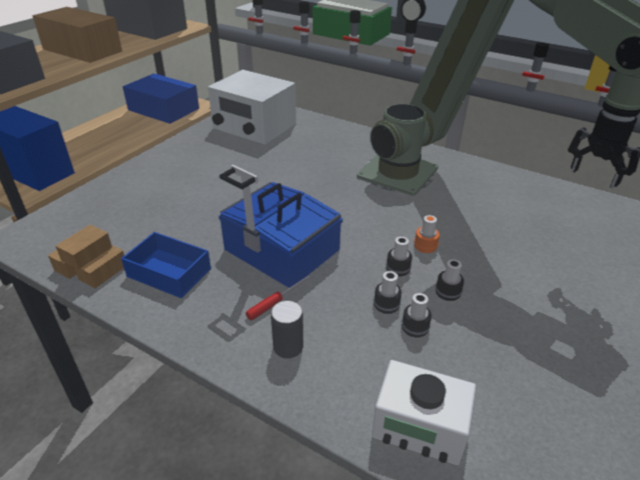

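View pics/t0.png

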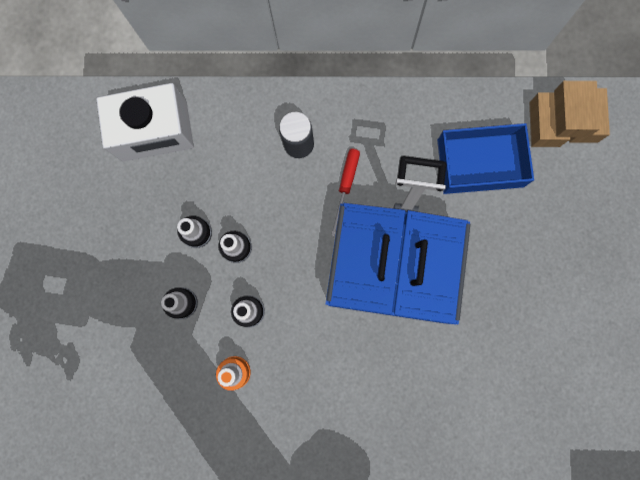

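Top view: black heads at about (185,226), (233,242), (177,302) and (247,311). The orange decoy is at (232,374), so it is not wanted. The tote is at about (400,262), with handles at (383,258) and (420,263). The other blue box at (487,157) is the bin, and the clamp is raised at (422,172). I'll check this in a close crop.

```bash
python3 - <<'E'
from h import *
t=cv2.imread("pics/t0.png")
a=cv2.resize(t[130:335,310:480],None,fx=2.9,fy=2.9,interpolation=cv2.INTER_CUBIC)   # tote
b=cv2.resize(t[200:400,150:270],None,fx=2.5,fy=2.5,interpolation=cv2.INTER_CUBIC)
h=max(a.shape[0],b.shape[0]); o=np.zeros((h,a.shape[1]+b.shape[1],3),np.uint8);o[:a.shape[0],:a.shape[1]]=a;o[:b.shape[0],a.shape[1]:]=b
o=o[:600,:800];cv2.imwrite("pics/c0.png",o);print(a.shape,b.shape)
for u,v in[(185,226),(233,242),(177,302),(247,311)]: print(onz("top",u,v,.092))
for c in[(343,204),(469,220),(459,324),(327,305)]: print(c,onz("top",*c,.118))
hsv=cv2.cvtColor(t,cv2.COLOR_BGR2HSV);m=cv2.inRange(hsv,(105,120,60),(130,255,255));m[:, :310]=0;m[:198]=0
k=max(cv2.findContours(m,0,2)[0],key=cv2.contourArea)
print(cv2.minAreaRect(k),cv2.approxPolyDP(k,5,True).reshape(-1,2).tolist())
E
```

```text
(594, 493, 3) (500, 300, 3)
[0.59447428 0.31531875 0.092     ]
[0.56421222 0.22059365 0.092     ]
[0.44792913 0.32327583 0.092     ]
[0.43291078 0.18902804 0.092     ]
(343, 204) [0.63534217 0.00980273 0.118     ]
(469, 220) [ 0.60707717 -0.22530687  0.118     ]
(459, 324) [ 0.41512543 -0.2027826   0.118     ]
(327, 305) [0.44597236 0.03746823 0.118     ]
((399.1566467285156, 262.4143371582031), (133.78895568847656, 106.56588745117188), 8.212779998779297) [[340, 204], [345, 207], [326, 304], [458, 323], [469, 222]]
```

View pics/c0.png

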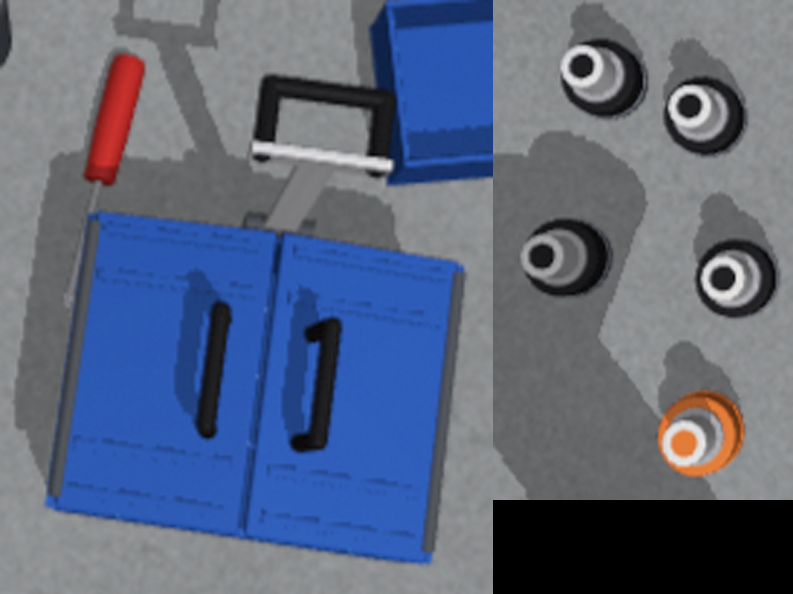

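```bash
cat >> h.py <<'E'
C=np.array([.527,-.095]); TH=-.127
def w2t(p):
    c,s=np.cos(TH),np.sin(TH); d=np.array(p[:2])-C; return np.array([c*d[0]+s*d[1],-s*d[0]+c*d[1],*p[2:]])
def t2w(p):
    c,s=np.cos(TH),np.sin(TH); return np.array([C[0]+c*p[0]-s*p[1],C[1]+s*p[0]+c*p[1],*p[2:]])
def tri(a,b):
    (o1,d1),(o2,d2)=ray("top",*a),ray("scene",*b)
    A=np.stack([d1,-d2],1); s=np.linalg.lstsq(A,o2-o1,rcond=None)[0]
    p,q=o1+d1*s[0],o2+d2*s[1]; return (p+q)/2,np.linalg.norm(p-q)
E
python3 - <<'E'
from h import *
import scipy.spatial.transform as st
for px in [(342.8,204.1),(330.7,302.4),(469.3,221.4),(458.3,321.4)]: print(w2t(onz("top",*px,.117)))
for px in [(383.8,257.6),(422.8,262.8)]: print(w2t(onz("top",*px,.166)))
s=cv2.imread("pics/s0.png");cv2.imwrite("pics/c1.png",cv2.resize(s[150:290,205:355],None,fx=4,fy=4,interpolation=cv2.INTER_CUBIC))
# predicted pixels of the handles if shut, in scene
for y in(.028,-.028): print(pix("scene",t2w([0,y,.16])),pix("top",t2w([0,y,.16])))
for c in [(-.098,.118),(.098,.118),(-.098,-.118),(.098,-.118)]: print(c,pix("scene",t2w([*c,.115])))
R=st.Rotation.from_rotvec(observe()["tcp_rot"]).as_matrix();print(R.round(3))
E
```

```text
[0.09416164 0.11804311 0.117     ]
[-0.09148158  0.11507846  0.117     ]
[ 0.09358369 -0.12016905  0.117     ]
[-0.09284025 -0.1195669   0.117     ]
[-0.00145124  0.03269894  0.166     ]
[-0.00110122 -0.03614985  0.166     ]
[288.32287237 202.20421621] [386.23007653 257.50718376]
[271.46666133 194.09550363] [417.71813723 261.86571074]
(-0.098, 0.118) [341.19141506 212.91895106]
(0.098, 0.118) [289.9478916 251.212042 ]
(-0.098, -0.118) [272.5471055  181.07871555]
(0.098, -0.118) [219.30279849 212.99079212]
[[ 0.291  0.957 -0.001]
 [ 0.957 -0.291 -0.002]
 [-0.002 -0.    -1.   ]]
```

View pics/c1.png

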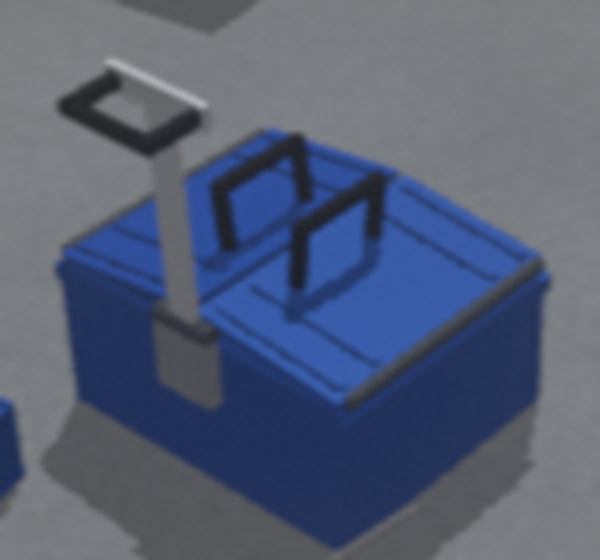

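```bash
cat >> h.py <<'E'
from scipy.spatial.transform import Rotation as Ro
c_,s_=np.cos(TH),np.sin(TH)
RT=np.array([[-s_,c_,0],[c_,s_,0],[0,0,-1]])   # tool x=tote y, tool y=tote x, z down
def to(pt,tilt=0,yaw=0,tote=True):
    """slide/turn from measured pose to TCP at pt; tilt about tool y after yaw about tool z"""
    o=observe();R=Ro.from_rotvec(o["tcp_rot"]).as_matrix(); p=t2w(pt) if tote else np.array(pt)
    W=RT@Ro.from_rotvec([0,0,yaw]).as_matrix()@Ro.from_rotvec([0,tilt,0]).as_matrix()
    print("slide",(1000*R.T@(p-o["ee_pos"])).round(1),"turn",Ro.from_matrix(R.T@W).as_rotvec().round(3))
def st():
    o=observe();print("t",round(o["clock"],2),"tote",w2t(o["ee_pos"]).round(4),"F",o["ft_force"].round(1),"w",round(o["width"],4),"j",o["joints"].round(2))
E
python3 - <<'E'
from h import *
for n,a,b in(("L",(383.8,257.6),(290,201.2)),("R",(422.8,262.8),(269,191))):
    p,e=tri(a,b);print(n,w2t(p),e)
to([0,.031,.25])
E
```

```text
L [-0.00123316  0.03254089  0.164284  ] 6.592465270694992e-05
R [-0.00084206 -0.03648511  0.16516919] 0.00052186304175527
slide [-481.8  526.7  -18.7] turn [-0.     0.002 -0.168]
```

Request:
{"fn": "drive_tool", "kwargs": {
  "slide": [
    [-482,527,-19],
    [-482,527,-19],
    [-482,527,-19],
    [-482,527,-19],
    [-482,527,-19],
    [-482,527,-19],
    [-482,527,-19],
    [-482,527,-19],
    [-482,527,-19],
    [-482,527,-19],
    [-482,527,-19],
    [-482,527,-19]
  ],
  "turn": [
    [0,0,-0.168],
    [0,0,-0.168],
    [0,0,-0.168],
    [0,0,-0.168],
    [0,0,-0.168],
    [0,0,-0.168],
    [0,0,-0.168],
    [0,0,-0.168],
    [0,0,-0.168],
    [0,0,-0.168],
    [0,0,-0.168],
    [0,0,-0.168]
  ],
  "jaw": [0.1,0.1,0.1,0.1,0.1,0.1,0.1,0.1,0.1,0.1,0.1,0.1],
  "squeeze": 20
}}

```text
clock: 1.6
ee_pos: [0.5323, -0.0671, 0.2497]
tcp_rot: [-2.361, -2.072, 0.001]
ft_force: [0.6, 1.0, 0.3]
width: 0.0385
```

```bash
python3 - <<'E'
from h import *
st(); to([0,.032,.146])
E
```

```text
t 1.6 tote [0.0018 0.0284 0.2497] F [0.6 1.  0.3] w 0.0385 j [-0.15  0.25  1.62 -0.    1.27 -1.59]
slide [  3.7  -1.7 103.7] turn [-0.     0.    -0.003]
```

Request:
{"fn": "drive_tool", "kwargs": {
  "slide": [
    [1,0,40],
    [1,0,80],
    [1,0,104],
    [1,0,104],
    [1,0,104],
    [1,0,104],
    [1,0,104],
    [1,0,104],
    [1,0,104]
  ],
  "turn": [
    [0,0,0],
    [0,0,0],
    [0,0,0],
    [0,0,0],
    [0,0,0],
    [0,0,0],
    [0,0,0],
    [0,0,0],
    [0,0,0]
  ],
  "jaw": [0.1,0.1,0.1,0.1,1,1,1,1,1]
}}

```text
clock: 2.72
ee_pos: [0.5325, -0.0613, 0.1471]
tcp_rot: [-2.358, -2.075, -0.007]
ft_force: [2.1, 7.2, -4.9]
width: 0.0111
```

```bash
python3 - <<'E'
from h import *
st()
# handle arc for left flap from tool pose
import math
r=math.hypot(90,45);b=math.atan2(45,90)
for phi0 in(.05,):
  y0=118-r*math.cos(b+phi0);z0=115+r*math.sin(b+phi0);print(y0,z0)
  for k in range(1,13):
    phi=phi0+(1.6-phi0)*k/12
    print(k,round(phi,2),round(118-r*math.cos(b+phi)-y0),round(-(115+r*math.sin(b+phi)-z0)))
E
```

```text
t 2.73 tote [0.0012 0.0341 0.1471] F [ 2.1  7.2 -4.9] w 0.0111 j [-0.14  0.33  1.78  0.    1.03 -1.58]
30.36153918163356 164.44188695213452
1 0.18 7 -11
2 0.31 16 -21
3 0.44 25 -29
4 0.57 36 -37
5 0.7 47 -43
6 0.83 60 -47
7 0.95 72 -50
8 1.08 85 -51
9 1.21 98 -51
10 1.34 111 -48
11 1.47 123 -45
12 1.6 135 -39
```

Request:
{"fn": "drive_tool", "kwargs": {
  "slide": [
    [2,0,-10],
    [10,0,-20],
    [18,0,-28],
    [28,0,-36],
    [38,0,-43],
    [50,0,-47],
    [61,0,-50],
    [74,0,-52],
    [86,0,-52],
    [98,0,-49],
    [109,0,-47],
    [120,0,-41]
  ],
  "turn": [
    [0,-0.05,0],
    [0,-0.1,0],
    [0,-0.15,0],
    [0,-0.2,0],
    [0,-0.25,0],
    [0,-0.3,0],
    [0,-0.35,0],
    [0,-0.4,0],
    [0,-0.45,0],
    [0,-0.5,0],
    [0,-0.55,0],
    [0,-0.6,0]
  ],
  "jaw": [1,1,1,1,1,1,1,1,1,1,1,1]
}}

```text
clock: 4.22
ee_pos: [0.5484, 0.0559, 0.1909]
tcp_rot: [2.007, 1.764, -0.616]
ft_force: [0.1, 0.9, 9.2]
width: 0.0112
```

```bash
python3 - <<'E'
from h import *
st(); snap("scene","s1")
E
```

```text
t 4.22 tote [0.0021 0.1524 0.1909] F [0.1 0.9 9.2] w 0.0112 j [ 0.37  0.45  1.61 -0.53  1.42 -0.9 ]
```

View pics/s1.png

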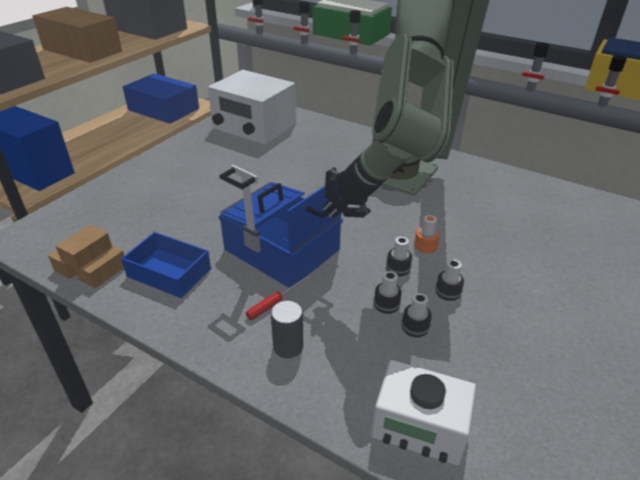

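Request:
{"fn": "drive_tool", "kwargs": {
  "slide": [
    [0,0,0],
    [0,0,0],
    [0,0,-30],
    [0,0,-75],
    [0,0,-120],
    [0,0,-120]
  ],
  "turn": [
    [0,0,0],
    [0,0,0],
    [0,0,0],
    [0,0,0],
    [0,0,0],
    [0,0,0]
  ],
  "jaw": [0.4,0.4,0.4,0.4,0.4,0.1]
}}

```text
clock: 5.03
ee_pos: [0.5564, 0.1244, 0.2893]
tcp_rot: [2.01, 1.769, -0.611]
ft_force: [-0.6, -0.1, -0.4]
width: 0.038
```

```bash
python3 - <<'E'
from h import *
st(); to([0,-.0365,.29])
E
```

```text
t 5.03 tote [0.0014 0.2214 0.2893] F [-0.6 -0.1 -0.4] w 0.038 j [ 0.46  0.44  1.37 -0.49  1.67 -0.94]
slide [-213.8   -1.7  144.1] turn [ 0.006  0.596 -0.001]
```

Request:
{"fn": "drive_tool", "kwargs": {
  "slide": [
    [-45,0,29],
    [-89,-1,60],
    [-130,-1,88],
    [-172,-1,116],
    [-214,-1,144],
    [-214,-1,144],
    [-214,-1,144]
  ],
  "turn": [
    [0,0.12,0],
    [0,0.24,0],
    [0,0.36,0],
    [0,0.48,0],
    [0,0.597,0],
    [0,0.597,0],
    [0,0.597,0]
  ],
  "jaw": [0.1,0.1,0.1,0.1,0.1,0.1,0.1]
}}

```text
clock: 5.9
ee_pos: [0.5206, -0.1331, 0.2876]
tcp_rot: [2.36, 2.073, -0.005]
ft_force: [-0.0, 0.7, -0.1]
width: 0.0385
```

```bash
python3 - <<'E'
from h import *
st(); to([0,-.0365,.146])
E
```

```text
t 5.9 tote [-0.0015 -0.0386  0.2876] F [-0.   0.7 -0.1] w 0.0385 j [-0.27  0.23  1.55 -0.    1.36 -1.71]
slide [  2.5   1.7 141.6] turn [-0.002  0.003 -0.002]
```

Request:
{"fn": "drive_tool", "kwargs": {
  "slide": [
    [1,1,50],
    [1,1,100],
    [1,1,141],
    [1,1,141],
    [1,1,141],
    [1,1,141],
    [1,1,141],
    [1,1,141],
    [1,1,141]
  ],
  "turn": [
    [0,0,0],
    [0,0,0],
    [0,0,0],
    [0,0,0],
    [0,0,0],
    [0,0,0],
    [0,0,0],
    [0,0,0],
    [0,0,0]
  ],
  "jaw": [0.1,0.1,0.1,0.1,1,1,1,1,1]
}}

```text
clock: 7.02
ee_pos: [0.5244, -0.1288, 0.1501]
tcp_rot: [2.358, 2.074, 0.008]
ft_force: [-0.0, 12.2, 2.9]
width: 0.0112
```

```bash
python3 - <<'E'
from h import *
st()
E
```

```text
t 7.03 tote [ 0.0017 -0.0338  0.1501] F [-0.  12.2  2.9] w 0.0112 j [-0.26  0.33  1.77  0.    1.04 -1.71]
```

Request:
{"fn": "drive_tool", "kwargs": {
  "slide": [
    [-2,0,-8],
    [-10,0,-18],
    [-18,0,-26],
    [-28,0,-34],
    [-38,0,-41],
    [-50,0,-45],
    [-61,0,-48],
    [-74,0,-50],
    [-86,0,-50],
    [-98,0,-47],
    [-109,0,-44],
    [-120,0,-38]
  ],
  "turn": [
    [0,0.05,0],
    [0,0.1,0],
    [0,0.15,0],
    [0,0.2,0],
    [0,0.25,0],
    [0,0.3,0],
    [0,0.35,0],
    [0,0.4,0],
    [0,0.45,0],
    [0,0.5,0],
    [0,0.55,0],
    [0,0.6,0]
  ],
  "jaw": [1,1,1,1,1,1,1,1,1,1,1,1]
}}

```text
clock: 8.52
ee_pos: [0.5077, -0.2517, 0.1879]
tcp_rot: [-2.009, -1.773, -0.622]
ft_force: [-2.8, -0.2, 6.6]
width: 0.011
```

```bash
python3 - <<'E'
from h import *
st()
E
```

```text
t 8.53 tote [ 0.0007 -0.1579  0.1879] F [-2.8 -0.2  6.6] w 0.011 j [-0.74  0.5   1.53  0.48  1.49 -2.32]
```

Request:
{"fn": "drive_tool", "kwargs": {
  "slide": [
    [0,0,0],
    [0,0,0],
    [0,0,-30],
    [0,0,-75],
    [0,0,-120],
    [0,0,-120]
  ],
  "turn": [
    [0,0,0],
    [0,0,0],
    [0,0,0],
    [0,0,0],
    [0,0,0],
    [0,0,0]
  ],
  "jaw": [0.4,0.4,0.4,0.4,0.4,0.1]
}}

```text
clock: 9.28
ee_pos: [0.5, -0.3196, 0.288]
tcp_rot: [-2.016, -1.778, -0.621]
ft_force: [0.2, -0.5, 0.1]
width: 0.0384
```

```bash
cat >> h.py <<'E'
def heads(im,out=None):
    """dark bases of heads left of the tote in the top view -> (neck top from bright ring) world xy"""
    hsv=cv2.cvtColor(im,cv2.COLOR_RGB2HSV); res=[]
    dark=cv2.inRange(hsv,(0,0,0),(180,255,62)); dark[:,:100]=0; dark[:,300:]=0; dark[:190]=0; dark[420:]=0
    dark=cv2.morphologyEx(dark,cv2.MORPH_CLOSE,np.ones((5,5)))
    for k in cv2.findContours(dark,cv2.RETR_EXTERNAL,cv2.CHAIN_APPROX_NONE)[0]:
        a=cv2.contourArea(k); (u,v),r=cv2.minEnclosingCircle(k)
        if a>300: res.append((round(u,1),round(v,1),round(r,1),a))
    return res
E
python3 - <<'E'
from h import *
st(); im=snap("top","t1"); snap("scene","s2")
for r in heads(im): print(r, onz("top",r[0],r[1],.046).round(4))
for px in[(185.2,226.4),(228.8,242.8),(169.2,302.4),(241.6,311.6),(226.4,378)]: print(onz("top",*px,.092).round(4))
E
```

```text
t 9.28 tote [ 0.0016 -0.2262  0.288 ] F [ 0.2 -0.5  0.1] w 0.0384 j [-0.82  0.5   1.27  0.45  1.75 -2.27]
(246.7, 310.8, 15.8, 725.5) [0.4333 0.1973 0.046 ]
(234.0, 246.0, 15.8, 675.5) [0.5622 0.2274 0.046 ]
(193.6, 231.0, 15.9, 317.5) [0.5918 0.3108 0.046 ]
[0.5937 0.3149 0.092 ]
[0.5626 0.2287 0.092 ]
[0.447  0.3382 0.092 ]
[0.4316 0.1992 0.092 ]
[0.3089 0.2233 0.092 ]
```

View pics/t1.png

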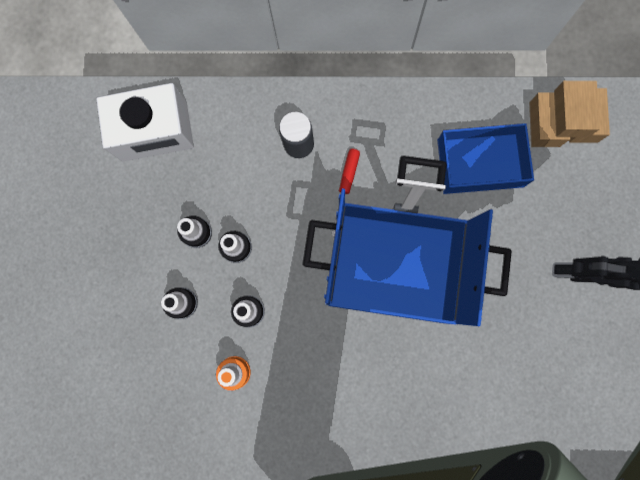

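```bash
python3 - <<'E'
from h import *
to([.4325,.198,.29],tote=False)
E
```

```text
slide [ 419.1 -131.   278.2] turn [ 0.    -0.596  0.001]
```

Request:
{"fn": "drive_tool", "kwargs": {
  "slide": [
    [419,-131,278],
    [419,-131,278],
    [419,-131,278],
    [419,-131,278],
    [419,-131,278],
    [419,-131,278],
    [419,-131,278],
    [419,-131,278],
    [419,-131,278],
    [419,-131,278],
    [419,-131,278]
  ],
  "turn": [
    [0,-0.1,0],
    [0,-0.2,0],
    [0,-0.3,0],
    [0,-0.4,0],
    [0,-0.5,0],
    [0,-0.596,0],
    [0,-0.596,0],
    [0,-0.596,0],
    [0,-0.596,0],
    [0,-0.596,0],
    [0,-0.596,0]
  ],
  "jaw": [-0.3,-0.3,-0.3,-0.3,-0.3,-0.3,-0.3,-0.3,-0.3,-0.3,-0.3]
}}

```text
clock: 10.75
ee_pos: [0.4319, 0.1967, 0.2899]
tcp_rot: [-2.357, -2.076, 0.001]
ft_force: [-0.3, 0.2, -0.2]
width: 0.0554
```

```bash
python3 - <<'E'
from h import *
st(); print(observe()["ee_pos"]); to([.4325,.198,.056],tote=False)
E
```

```text
t 10.75 tote [-0.1313  0.2773  0.2899] F [-0.3  0.2 -0.2] w 0.0554 j [ 0.4   0.13  1.67  0.    1.34 -1.04]
[0.4318992  0.19674318 0.28988112]
slide [  1.4   0.7 233.9] turn [-0.001  0.     0.001]
```

Request:
{"fn": "drive_tool", "kwargs": {
  "slide": [
    [1,1,60],
    [1,1,120],
    [1,1,180],
    [1,1,234],
    [1,1,234],
    [1,1,234],
    [1,1,234],
    [1,1,234],
    [1,1,234]
  ],
  "turn": [
    [0,0,0],
    [0,0,0],
    [0,0,0],
    [0,0,0],
    [0,0,0],
    [0,0,0],
    [0,0,0],
    [0,0,0],
    [0,0,0]
  ],
  "jaw": [-0.3,-0.3,-0.3,-0.3,-0.3,1,1,1,1],
  "squeeze": 40
}}

```text
clock: 11.88
ee_pos: [0.4353, 0.199, 0.0586]
tcp_rot: [2.356, 2.076, 0.008]
ft_force: [0.5, -0.8, 7.9]
width: 0.0329
```

```bash
python3 - <<'E'
from h import *
st(); to([.043,-.055,.33])
E
```

```text
t 11.88 tote [-0.1282  0.28    0.0586] F [ 0.5 -0.8  7.9] w 0.0329 j [ 0.4   0.36  2.02  0.    0.76 -1.04]
slide [-334.3  172.1 -271.7] turn [ 0.004 -0.003  0.001]
```

Request:
{"fn": "drive_tool", "kwargs": {
  "slide": [
    [0,0,-60],
    [0,0,-120],
    [0,0,-180],
    [0,0,-240],
    [0,0,-272],
    [-55,28,-272],
    [-110,56,-272],
    [-165,84,-272],
    [-220,112,-272],
    [-275,140,-272],
    [-334,172,-272],
    [-334,172,-272]
  ],
  "turn": [
    [0,0,0],
    [0,0,0],
    [0,0,0],
    [0,0,0],
    [0,0,0],
    [0,0,0],
    [0,0,0],
    [0,0,0],
    [0,0,0],
    [0,0,0],
    [0,0,0],
    [0,0,0]
  ],
  "jaw": [1,1,1,1,1,1,1,1,1,1,1,1]
}}

```text
clock: 13.38
ee_pos: [0.5624, -0.1585, 0.3272]
tcp_rot: [-2.362, -2.07, 0.001]
ft_force: [-0.6, 0.9, -2.7]
width: 0.0327
```

```bash
python3 - <<'E'
from h import *
st(); to([.043,-.055,.065])
E
```

```text
t 13.38 tote [ 0.0431 -0.0585  0.3272] F [-0.6  0.9 -2.7] w 0.0327 j [-0.29  0.29  1.36  0.    1.49 -1.73]
slide [3.500e+00 2.000e-01 2.622e+02] turn [-0.001 -0.    -0.004]
```

Request:
{"fn": "drive_tool", "kwargs": {
  "slide": [
    [2,0,60],
    [2,0,120],
    [2,0,180],
    [2,0,230],
    [2,0,255],
    [2,0,265],
    [2,0,265],
    [2,0,265]
  ],
  "turn": [
    [0,0,0],
    [0,0,0],
    [0,0,0],
    [0,0,0],
    [0,0,0],
    [0,0,0],
    [0,0,0],
    [0,0,0]
  ],
  "jaw": [1,1,1,1,1,1,1,1]
}}

```text
clock: 14.38
ee_pos: [0.5626, -0.1518, 0.0642]
tcp_rot: [-2.357, -2.076, -0.003]
ft_force: [-1.1, 3.6, -0.1]
width: 0.0332
```

```bash
python3 - <<'E'
from h import *
st(); print(observe()["wrist_torque"])
E
```

```text
t 14.38 tote [ 0.0425 -0.0519  0.0642] F [-1.1  3.6 -0.1] w 0.0332 j [-0.28  0.48  1.77  0.    0.89 -1.73]
[ 0.17290666  0.05108097 -0.16442564]
```

Request:
{"fn": "drive_tool", "kwargs": {
  "slide": [
    [0,0,0],
    [0,0,0],
    [0,0,-10],
    [0,0,-65],
    [0,0,-125],
    [0,0,-185],
    [0,0,-235],
    [0,0,-235]
  ],
  "turn": [
    [0,0,0],
    [0,0,0],
    [0,0,0],
    [0,0,0],
    [0,0,0],
    [0,0,0],
    [0,0,0],
    [0,0,0]
  ],
  "jaw": [-0.2,-0.2,-0.2,-0.2,-0.2,-0.2,-0.2,-0.2]
}}

```text
clock: 15.38
ee_pos: [0.5641, -0.1541, 0.3042]
tcp_rot: [2.351, 2.069, 0.01]
ft_force: [0.2, 0.5, -1.1]
width: 0.0514
```

```bash
python3 - <<'E'
from h import *
st(); im=snap("top","t2")
for r in heads(im): print(r, onz("top",r[0],r[1],.046).round(4))
snap("scene","s3")
to([.5625,.228,.29],tote=False)
E
```

```text
t 15.38 tote [ 0.0443 -0.054   0.3042] F [ 0.2  0.5 -1.1] w 0.0514 j [-0.29  0.29  1.42  0.    1.42 -1.73]
(234.2, 246.1, 16.0, 703.5) [0.562 0.227 0.046]
(193.6, 231.0, 15.9, 314.5) [0.5918 0.3108 0.046 ]
slide [378.3 -48.    9. ] turn [ 0.001 -0.    -0.   ]
```

View pics/t2.png

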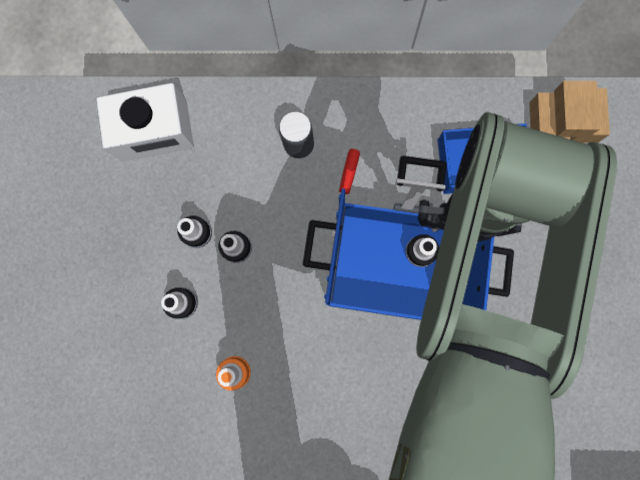

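Request:
{"fn": "drive_tool", "kwargs": {
  "slide": [
    [378,-48,9],
    [378,-48,9],
    [378,-48,9],
    [378,-48,9],
    [378,-48,9],
    [378,-48,9],
    [378,-48,9],
    [378,-48,9],
    [378,-48,9]
  ],
  "turn": [
    [0,0,0],
    [0,0,0],
    [0,0,0],
    [0,0,0],
    [0,0,0],
    [0,0,0],
    [0,0,0],
    [0,0,0],
    [0,0,0]
  ],
  "jaw": [-0.3,-0.3,-0.3,-0.3,-0.3,-0.3,-0.3,-0.3,-0.3]
}}

```text
clock: 16.6
ee_pos: [0.5625, 0.2265, 0.2892]
tcp_rot: [-2.359, -2.074, 0.001]
ft_force: [0.1, 0.6, 0.2]
width: 0.0553
```

```bash
python3 - <<'E'
from h import *
st(); to([.5625,.228,.058],tote=False)
E
```

```text
t 16.6 tote [-0.0055  0.3234  0.2892] F [0.1 0.6 0.2] w 0.0553 j [ 0.36  0.34  1.39  0.    1.41 -1.08]
slide [  1.5  -0.  231.2] turn [-0.001  0.    -0.002]
```

Request:
{"fn": "drive_tool", "kwargs": {
  "slide": [
    [1,0,60],
    [1,0,120],
    [1,0,180],
    [1,0,231],
    [1,0,231],
    [1,0,231],
    [1,0,231],
    [1,0,231],
    [1,0,231]
  ],
  "turn": [
    [0,0,0],
    [0,0,0],
    [0,0,0],
    [0,0,0],
    [0,0,0],
    [0,0,0],
    [0,0,0],
    [0,0,0],
    [0,0,0]
  ],
  "jaw": [-0.3,-0.3,-0.3,-0.3,-0.3,1,1,1,1],
  "squeeze": 40
}}

```text
clock: 17.73
ee_pos: [0.5644, 0.2298, 0.0612]
tcp_rot: [2.356, 2.076, 0.009]
ft_force: [1.6, -0.7, 8.0]
width: 0.0331
```

```bash
python3 - <<'E'
from h import *
st(); to([.043,.055,.33])
E
```

```text
t 17.73 tote [-0.004   0.3269  0.0612] F [ 1.6 -0.7  8. ] w 0.0331 j [ 0.37  0.52  1.71  0.    0.91 -1.08]
slide [-271.1   48.2 -269.3] turn [ 0.005 -0.003  0.001]
```

Request:
{"fn": "drive_tool", "kwargs": {
  "slide": [
    [0,0,-60],
    [0,0,-120],
    [0,0,-180],
    [0,0,-240],
    [0,0,-272],
    [-55,10,-272],
    [-110,20,-272],
    [-165,30,-272],
    [-220,40,-272],
    [-271,48,-272],
    [-271,48,-272],
    [-271,48,-272]
  ],
  "turn": [
    [0,0,0],
    [0,0,0],
    [0,0,0],
    [0,0,0],
    [0,0,0],
    [0,0,0],
    [0,0,0],
    [0,0,0],
    [0,0,0],
    [0,0,0],
    [0,0,0],
    [0,0,0]
  ],
  "jaw": [1,1,1,1,1,1,1,1,1,1,1,1]
}}

```text
clock: 19.23
ee_pos: [0.5756, -0.0454, 0.3304]
tcp_rot: [-2.357, -2.075, -0.002]
ft_force: [0.7, 1.5, -1.8]
width: 0.0326
```

```bash
python3 - <<'E'
from h import *
st(); to([.043,.055,.067])
E
```

```text
t 19.23 tote [0.0419 0.0554 0.3304] F [ 0.7  1.5 -1.8] w 0.0326 j [-0.1   0.28  1.37  0.    1.49 -1.54]
slide [ -0.9   1.2 263.4] turn [-0.    -0.002 -0.   ]
```

Request:
{"fn": "drive_tool", "kwargs": {
  "slide": [
    [-1,1,60],
    [-1,1,120],
    [-1,1,180],
    [-1,1,230],
    [-1,1,255],
    [-1,1,265],
    [-1,1,265],
    [-1,1,265]
  ],
  "turn": [
    [0,0,0],
    [0,0,0],
    [0,0,0],
    [0,0,0],
    [0,0,0],
    [0,0,0],
    [0,0,0],
    [0,0,0]
  ],
  "jaw": [1,1,1,1,1,1,1,1]
}}

```text
clock: 20.23
ee_pos: [0.5777, -0.0456, 0.0663]
tcp_rot: [2.356, 2.077, 0.004]
ft_force: [-0.3, 0.9, 1.4]
width: 0.0331
```

```bash
python3 - <<'E'
from h import *
st()
E
```

```text
t 20.23 tote [0.044  0.0555 0.0663] F [-0.3  0.9  1.4] w 0.0331 j [-0.1   0.47  1.78  0.    0.89 -1.55]
```

Contact with the floor. I'll release, rise, and go on to the next head.

Request:
{"fn": "drive_tool", "kwargs": {
  "slide": [
    [0,0,0],
    [0,0,0],
    [0,0,-10],
    [0,0,-65],
    [0,0,-125],
    [0,0,-185],
    [0,0,-235],
    [0,0,-235]
  ],
  "turn": [
    [0,0,0],
    [0,0,0],
    [0,0,0],
    [0,0,0],
    [0,0,0],
    [0,0,0],
    [0,0,0],
    [0,0,0]
  ],
  "jaw": [-0.2,-0.2,-0.2,-0.2,-0.2,-0.2,-0.2,-0.2]
}}

```text
clock: 21.22
ee_pos: [0.5787, -0.0471, 0.3062]
tcp_rot: [2.352, 2.071, 0.013]
ft_force: [0.1, 0.4, -0.7]
width: 0.0512
```

```bash
python3 - <<'E'
from h import *
st(); im=snap("top","t3"); ref=cv2.imread("pics/t1.png")[:,:,::-1]
for r in heads(im): print(r, onz("top",r[0],r[1],.046).round(4))
d=np.abs(im.astype(int)-ref).max(2)
for u,v in((190,230),(177,302)): print(u,v,d[v-25:v+25,u-25:u+25].mean())
cv2.imwrite("pics/c3.png",cv2.resize(im[190:400,120:480,::-1],None,fx=2,fy=2))
to([.593,.3125,.29],tote=False);to([.447,.338,.29],tote=False)
E
```

```text
t 21.23 tote [0.0452 0.0541 0.3062] F [ 0.1  0.4 -0.7] w 0.0512 j [-0.1   0.29  1.42  0.    1.42 -1.55]
(194.6, 231.4, 16.8, 335.0) [0.591  0.3087 0.046 ]
190 230 9.9468
177 302 3.0864
slide [358.5 -30.2  13.4] turn [ 0.005 -0.001  0.   ]
slide [ 365.3 -178.2   12.6] turn [ 0.005 -0.001  0.   ]
```

View pics/c3.png

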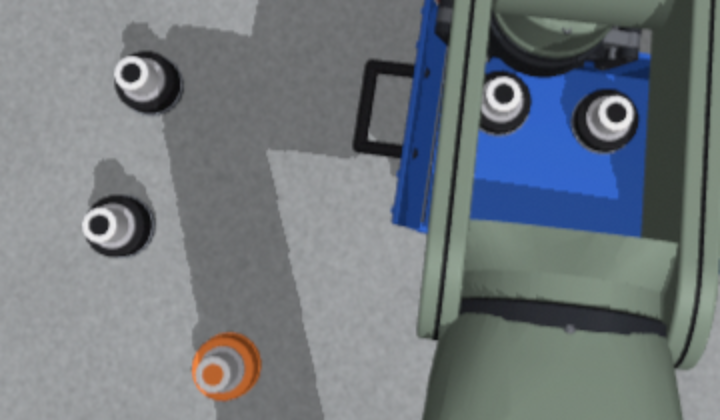

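Request:
{"fn": "drive_tool", "kwargs": {
  "slide": [
    [358,-30,13],
    [358,-30,13],
    [358,-30,13],
    [358,-30,13],
    [358,-30,13],
    [358,-30,13],
    [358,-30,13],
    [358,-30,13],
    [358,-30,13]
  ],
  "turn": [
    [0,0,0],
    [0,0,0],
    [0,0,0],
    [0,0,0],
    [0,0,0],
    [0,0,0],
    [0,0,0],
    [0,0,0],
    [0,0,0]
  ],
  "jaw": [-0.3,-0.3,-0.3,-0.3,-0.3,-0.3,-0.3,-0.3,-0.3]
}}

```text
clock: 22.4
ee_pos: [0.5924, 0.3105, 0.2876]
tcp_rot: [-2.359, -2.074, 0.0]
ft_force: [-0.0, 0.2, -0.5]
width: 0.0552
```

```bash
python3 - <<'E'
from h import *
st(); to([.593,.3125,.058],tote=False)
E
```

```text
t 22.4 tote [0.0135 0.4105 0.2876] F [-0.   0.2 -0.5] w 0.0552 j [ 0.47  0.45  1.22  0.    1.47 -0.98]
slide [  2.    0.5 229.6] turn [-0.    -0.    -0.001]
```

Request:
{"fn": "drive_tool", "kwargs": {
  "slide": [
    [1,0,60],
    [1,0,120],
    [1,0,180],
    [1,0,230],
    [1,0,230],
    [1,0,230],
    [1,0,230],
    [1,0,230],
    [1,0,230]
  ],
  "turn": [
    [0,0,0],
    [0,0,0],
    [0,0,0],
    [0,0,0],
    [0,0,0],
    [0,0,0],
    [0,0,0],
    [0,0,0],
    [0,0,0]
  ],
  "jaw": [-0.3,-0.3,-0.3,-0.3,-0.3,1,1,1,1]
}}

```text
clock: 23.52
ee_pos: [0.5943, 0.314, 0.0607]
tcp_rot: [2.356, 2.076, 0.01]
ft_force: [0.6, 0.7, 6.8]
width: 0.0328
```

```bash
python3 - <<'E'
from h import *
st(); to([-.043,-.055,.33])
E
```

```text
t 23.52 tote [0.0149 0.4143 0.0607] F [0.6 0.7 6.8] w 0.0328 j [ 0.47  0.6   1.55  0.    0.99 -0.98]
slide [-468.2  -56.8 -271.4] turn [ 0.005 -0.004  0.001]
```

Request:
{"fn": "drive_tool", "kwargs": {
  "slide": [
    [0,0,-60],
    [0,0,-120],
    [0,0,-180],
    [0,0,-235],
    [-40,-5,-272],
    [-100,-12,-272],
    [-160,-19,-272],
    [-220,-27,-272],
    [-280,-34,-272],
    [-340,-41,-272],
    [-400,-49,-272],
    [-460,-56,-272]
  ],
  "turn": [
    [0,0,0],
    [0,0,0],
    [0,0,0],
    [0,0,0],
    [0,0,0],
    [0,0,0],
    [0,0,0],
    [0,0,0],
    [0,0,0],
    [0,0,0],
    [0,0,0],
    [0,0,0]
  ],
  "jaw": [1,1,1,1,1,1,1,1,1,1,1,1]
}}

```text
clock: 25.02
ee_pos: [0.4773, -0.1378, 0.3293]
tcp_rot: [-2.357, -2.076, -0.001]
ft_force: [1.4, -1.1, -3.6]
width: 0.0327
```

```bash
python3 - <<'E'
from h import *
st(); to([-.043,-.055,.066])
E
```

```text
t 25.02 tote [-0.0439 -0.0487  0.3293] F [ 1.4 -1.1 -3.6] w 0.0327 j [-0.3   0.15  1.55  0.    1.44 -1.75]
slide [ -6.6   1.  263.3] turn [-0.    -0.001  0.   ]
```

Request:
{"fn": "drive_tool", "kwargs": {
  "slide": [
    [-7,0,60],
    [-7,0,120],
    [-7,0,180],
    [-7,0,230],
    [-7,0,255],
    [-7,0,265],
    [-7,0,265],
    [-7,0,265]
  ],
  "turn": [
    [0,0,0],
    [0,0,0],
    [0,0,0],
    [0,0,0],
    [0,0,0],
    [0,0,0],
    [0,0,0],
    [0,0,0]
  ],
  "jaw": [1,1,1,1,1,1,1,1]
}}

```text
clock: 26.02
ee_pos: [0.478, -0.1425, 0.0655]
tcp_rot: [-2.358, -2.076, -0.003]
ft_force: [-1.5, 4.3, 6.9]
width: 0.0327
```

```bash
python3 - <<'E'
from h import *
st()
E
```

```text
t 26.02 tote [-0.0426 -0.0533  0.0655] F [-1.5  4.3  6.9] w 0.0327 j [-0.31  0.37  1.96  0.    0.8  -1.76]
```

Request:
{"fn": "drive_tool", "kwargs": {
  "slide": [
    [0,0,0],
    [0,0,0],
    [0,0,-10],
    [0,0,-65],
    [0,0,-125],
    [0,0,-185],
    [0,0,-235],
    [0,0,-235]
  ],
  "turn": [
    [0,0,0],
    [0,0,0],
    [0,0,0],
    [0,0,0],
    [0,0,0],
    [0,0,0],
    [0,0,0],
    [0,0,0]
  ],
  "jaw": [-0.2,-0.2,-0.2,-0.2,-0.2,-0.2,-0.2,-0.2]
}}

```text
clock: 27.02
ee_pos: [0.4797, -0.1442, 0.3043]
tcp_rot: [2.351, 2.07, 0.009]
ft_force: [-0.2, -0.6, 0.2]
width: 0.0513
```

```bash
python3 - <<'E'
from h import *
st(); im=snap("top","t4"); ref=cv2.imread("pics/t1.png")[:,:,::-1]
d=np.abs(im.astype(int)-ref).max(2)
print(d[277:327,152:202].mean())
to([.447,.338,.29],tote=False)
E
```

```text
t 27.02 tote [-0.0406 -0.0548  0.3043] F [-0.2 -0.6  0.2] w 0.0513 j [-0.32  0.16  1.6   0.    1.37 -1.76]
1.9776
slide [473.9 -92.3  10.7] turn [ 0.005  0.    -0.   ]
```

Request:
{"fn": "drive_tool", "kwargs": {
  "slide": [
    [474,-92,11],
    [474,-92,11],
    [474,-92,11],
    [474,-92,11],
    [474,-92,11],
    [474,-92,11],
    [474,-92,11],
    [474,-92,11],
    [474,-92,11],
    [474,-92,11],
    [474,-92,11]
  ],
  "turn": [
    [0,0,0],
    [0,0,0],
    [0,0,0],
    [0,0,0],
    [0,0,0],
    [0,0,0],
    [0,0,0],
    [0,0,0],
    [0,0,0],
    [0,0,0],
    [0,0,0]
  ],
  "jaw": [-0.3,-0.3,-0.3,-0.3,-0.3,-0.3,-0.3,-0.3,-0.3,-0.3,-0.3]
}}

```text
clock: 28.45
ee_pos: [0.4466, 0.3373, 0.2884]
tcp_rot: [-2.359, -2.074, 0.0]
ft_force: [0.1, 0.1, 1.4]
width: 0.0554
```

```bash
python3 - <<'E'
from h import *
st(); to([.447,.338,.058],tote=False); snap("scene","s4"); im=snap("top","t5")
a=cv2.imread("pics/s4.png")[160:340,205:470]; cv2.imwrite("pics/c4.png",cv2.resize(a,None,fx=2.4,fy=2.4))
E
```

```text
t 28.45 tote [-0.1345  0.4186  0.2884] F [0.1 0.1 1.4] w 0.0554 j [ 0.63  0.27  1.5   0.    1.38 -0.82]
slide [  0.7   0.4 230.4] turn [-0.    -0.    -0.001]
```

View pics/t5.png

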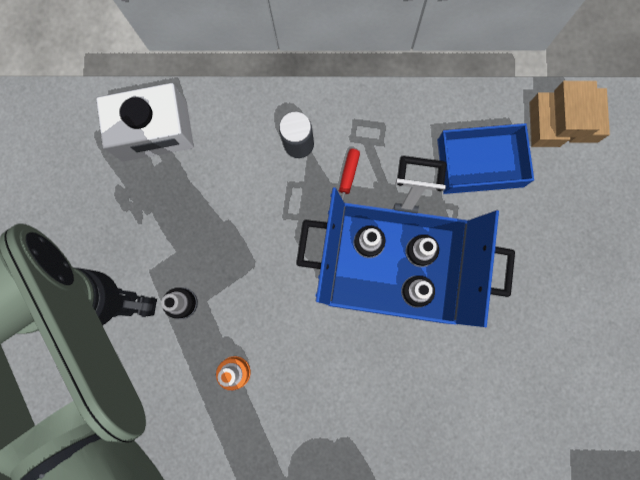

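Three heads stand in the tote at (370,240), (422,250) and (419,290). The left flap was pushed slightly further open, so I'll place the last head nearer the middle.

Request:
{"fn": "drive_tool", "kwargs": {
  "slide": [
    [0,0,60],
    [0,0,120],
    [0,0,180],
    [0,0,230],
    [0,0,230],
    [0,0,230],
    [0,0,230],
    [0,0,230],
    [0,0,230]
  ],
  "turn": [
    [0,0,0],
    [0,0,0],
    [0,0,0],
    [0,0,0],
    [0,0,0],
    [0,0,0],
    [0,0,0],
    [0,0,0],
    [0,0,0]
  ],
  "jaw": [-0.3,-0.3,-0.3,-0.3,-0.3,1,1,1,1]
}}

```text
clock: 29.68
ee_pos: [0.4481, 0.3398, 0.0612]
tcp_rot: [2.358, 2.076, 0.009]
ft_force: [0.6, -2.7, 7.3]
width: 0.0329
```

```bash
python3 - <<'E'
from h import *
st(); to([-.043,.042,.33])
E
```

```text
t 29.68 tote [-0.1333  0.4213  0.0612] F [ 0.6 -2.7  7.3] w 0.0329 j [ 0.63  0.46  1.83  0.    0.85 -0.82]
slide [-378.1   91.3 -270.1] turn [ 0.004 -0.004  0.   ]
```

Request:
{"fn": "drive_tool", "kwargs": {
  "slide": [
    [0,0,-60],
    [0,0,-120],
    [0,0,-180],
    [0,0,-235],
    [-40,10,-275],
    [-95,23,-275],
    [-150,36,-275],
    [-205,50,-275],
    [-260,63,-275],
    [-320,77,-275],
    [-378,91,-275],
    [-378,91,-275]
  ],
  "turn": [
    [0,0,0],
    [0,0,0],
    [0,0,0],
    [0,0,0],
    [0,0,0],
    [0,0,0],
    [0,0,0],
    [0,0,0],
    [0,0,0],
    [0,0,0],
    [0,0,0],
    [0,0,0]
  ],
  "jaw": [1,1,1,1,1,1,1,1,1,1,1,1]
}}

```text
clock: 31.18
ee_pos: [0.4887, -0.0514, 0.3334]
tcp_rot: [2.364, 2.069, 0.0]
ft_force: [-0.5, -0.1, -2.2]
width: 0.033
```

```bash
python3 - <<'E'
from h import *
st(); to([-.043,.042,.066])
E
```

```text
t 31.18 tote [-0.0436  0.0384  0.3334] F [-0.5 -0.1 -2.2] w 0.033 j [-0.13  0.14  1.55 -0.    1.45 -1.57]
slide [  3.6   0.5 267.4] turn [ 0.     0.    -0.006]
```

Request:
{"fn": "drive_tool", "kwargs": {
  "slide": [
    [1,0,60],
    [1,0,120],
    [1,0,180],
    [1,0,230],
    [1,0,257],
    [1,0,268],
    [1,0,268],
    [1,0,268]
  ],
  "turn": [
    [0,0,0],
    [0,0,0],
    [0,0,0],
    [0,0,0],
    [0,0,0],
    [0,0,0],
    [0,0,0],
    [0,0,0]
  ],
  "jaw": [1,1,1,1,1,1,1,1]
}}

```text
clock: 32.17
ee_pos: [0.49, -0.0461, 0.0663]
tcp_rot: [2.357, 2.076, 0.004]
ft_force: [-0.3, 1.0, -1.9]
width: 0.0327
```

```bash
python3 - <<'E'
from h import *
st()
E
```

```text
t 32.17 tote [-0.0429  0.0438  0.0663] F [-0.3  1.  -1.9] w 0.0327 j [-0.12  0.36  1.98  0.    0.8  -1.56]
```

Request:
{"fn": "drive_tool", "kwargs": {
  "slide": [
    [0,0,1],
    [0,0,1],
    [0,0,-10],
    [0,0,-65],
    [0,0,-125],
    [0,0,-185],
    [0,0,-240],
    [0,0,-240]
  ],
  "turn": [
    [0,0,0],
    [0,0,0],
    [0,0,0],
    [0,0,0],
    [0,0,0],
    [0,0,0],
    [0,0,0],
    [0,0,0]
  ],
  "jaw": [1,-0.2,-0.2,-0.2,-0.2,-0.2,-0.2,-0.2]
}}

```text
clock: 33.17
ee_pos: [0.4912, -0.0471, 0.3109]
tcp_rot: [2.352, 2.071, 0.014]
ft_force: [-0.5, 0.2, 0.1]
width: 0.0512
```

```bash
python3 - <<'E'
from h import *
st();to([0,-.235,.295],tilt=.6)
E
```

```text
t 33.17 tote [-0.0415  0.043   0.3109] F [-0.5  0.2  0.1] w 0.0512 j [-0.12  0.14  1.6   0.    1.39 -1.56]
slide [-278.1   41.3   16.1] turn [0.011 0.599 0.004]
```

Request:
{"fn": "drive_tool", "kwargs": {
  "slide": [
    [-60,9,5],
    [-120,18,8],
    [-180,27,12],
    [-240,36,16],
    [-278,41,16],
    [-278,41,16],
    [-278,41,16],
    [-278,41,16],
    [-278,41,16]
  ],
  "turn": [
    [0,0.1,0],
    [0,0.2,0],
    [0,0.3,0],
    [0,0.4,0],
    [0,0.5,0],
    [0,0.6,0],
    [0,0.6,0],
    [0,0.6,0],
    [0,0.6,0]
  ],
  "jaw": [0,0,0,0,0,0.2,0.2,0.2,0.2],
  "squeeze": 20
}}

```text
clock: 34.3
ee_pos: [0.495, -0.3265, 0.2901]
tcp_rot: [-2.008, -1.772, -0.622]
ft_force: [0.9, 0.5, 0.3]
width: 0.0344
```

```bash
python3 - <<'E'
from h import *
st(); t=snap("top","t6"); s=snap("scene","s6")
a=cv2.resize(t[170:340,280:530,::-1],None,fx=2.6,fy=2.6,interpolation=cv2.INTER_CUBIC)
a=cv2.resize(t[180:335,285:525,::-1],None,fx=1.6,fy=1.6,interpolation=cv2.INTER_CUBIC)
b=cv2.resize(s[150:290,190:390,::-1],None,fx=2,fy=2,interpolation=cv2.INTER_CUBIC)
o=np.zeros((600,400,3),np.uint8);o[:a.shape[0],:a.shape[1]]=a;o[a.shape[0]:a.shape[0]+280]=b
cv2.imwrite("pics/c6.png",cv2.resize(o[:a.shape[0]+280],None,fx=1.1,fy=1.1));print(a.shape)
E
```

```text
t 34.3 tote [-0.0025 -0.2337  0.2901] F [0.9 0.5 0.3] w 0.0344 j [-0.84  0.51  1.26  0.45  1.77 -2.28]
(248, 384, 3)
```

View pics/c6.png

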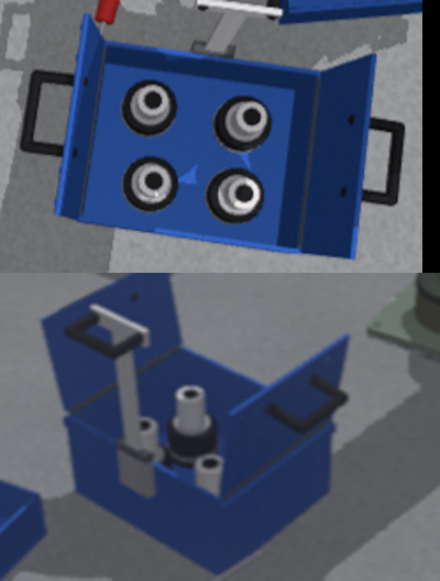

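```bash
python3 - <<'E'
from h import *
r=np.hypot(90,45);b=np.arctan2(45,90)
def bar(phi,s): return t2w([0,s*(118-r*np.cos(b+phi))/1000,(115+r*np.sin(b+phi))/1000])
p,e=tri((301.5,243.6),(337.7,212.7));print("L tri",w2t(p),e)
for phi in np.arange(1.5,1.95,.05):
    print(phi.round(2),"L",pix("top",bar(phi,1)).round(1),pix("scene",bar(phi,1)).round(1),"R",pix("top",bar(phi,-1)).round(1), w2t(bar(phi,1)).round(4))
E
```

```text
L tri [-0.00041772  0.17764741  0.19645106] 0.0002759486974670447
1.5 L [313.5 244.1] [330.4 205.2] R [499.  269.8] [-0.      0.1565  0.208 ]
1.55 L [310.9 243.9] [332.  206.7] R [501.4 270.3] [-0.      0.1611  0.2059]
1.6 L [308.3 243.7] [333.5 208.2] R [503.7 270.7] [0.     0.1656 0.2036]
1.65 L [305.9 243.6] [335.  209.8] R [505.8 271.2] [-0.      0.17    0.2012]
1.7 L [303.5 243.4] [336.5 211.5] R [507.8 271.7] [0.     0.1742 0.1985]
1.75 L [301.3 243.3] [337.9 213.2] R [509.7 272.2] [0.     0.1783 0.1955]
1.8 L [299.1 243.3] [339.2 215. ] R [511.5 272.6] [-0.      0.1823  0.1924]
1.85 L [297.1 243.2] [340.5 216.8] R [513.1 273.1] [-0.      0.1861  0.1891]
1.9 L [295.2 243.2] [341.7 218.7] R [514.5 273.5] [0.     0.1897 0.1856]
```

```bash
python3 - <<'E'
from h import *
to([0,-.169,.1786],tilt=.6)
E
```

```text
slide [ -9.4   2.4 128.6] turn [-0.     0.     0.002]
```

Request:
{"fn": "drive_tool", "kwargs": {
  "slide": [
    [-9,2,40],
    [-9,2,75],
    [-9,2,75],
    [-9,2,75]
  ],
  "turn": [
    [0,0,0],
    [0,0,0],
    [0,0,0],
    [0,0,0]
  ],
  "jaw": [0.3,0.3,0.3,0.3]
}}

```text
clock: 34.9
ee_pos: [0.5017, -0.2938, 0.2236]
tcp_rot: [-2.01, -1.772, -0.623]
ft_force: [0.5, 0.4, 0.2]
width: 0.0298
```

```bash
python3 - <<'E'
from h import *
st();to([0,-.169,.1786],tilt=.6)
E
```

```text
t 34.9 tote [ 1.000e-04 -2.004e-01  2.236e-01] F [0.5 0.4 0.2] w 0.0298 j [-0.8   0.51  1.42  0.46  1.61 -2.32]
slide [ 0.6 -0.2 54.9] turn [0.002 0.001 0.002]
```

Request:
{"fn": "drive_tool", "kwargs": {
  "slide": [
    [0,0,30],
    [0,0,55],
    [0,0,55],
    [0,0,55],
    [0,0,55],
    [0,0,55]
  ],
  "turn": [
    [0,0,0],
    [0,0,0],
    [0,0,0],
    [0,0,0],
    [0,0,0],
    [0,0,0]
  ],
  "jaw": [0.3,0.3,0.3,1,1,1]
}}

```text
clock: 35.65
ee_pos: [0.5057, -0.2637, 0.1782]
tcp_rot: [-2.011, -1.771, -0.624]
ft_force: [-0.3, -2.6, 5.5]
width: 0.0109
```

```bash
python3 - <<'E'
from h import *
st()
o=observe();R=Ro.from_rotvec(o["tcp_rot"]).as_matrix()
g=w2t(o["ee_pos"]-.019*R[:,2]);print("grasp",g)
r=np.hypot(90,45);b=np.arctan2(45,90)
phi0=np.arctan2(g[2]*1000-115,118+g[1]*1000)-b;print("phi0",phi0)
N=14
for k in range(1,N+1):
    f=k/N;phi=phi0*(1-f)-.02*f;a=.6*(1-f)
    bar=np.array([0,-(118-r*np.cos(b+phi))/1000,(115+r*np.sin(b+phi))/1000])
    tcp=t2w(bar+.019*np.array([0,np.sin(a),-np.cos(a)]))
    print(k,round(phi,2),(1000*R.T@(tcp-o["ee_pos"])).round(),round(a-.6,3))
E
```

```text
t 35.65 tote [ 0.0002 -0.17    0.1782] F [-0.3 -2.6  5.5] w 0.0109 j [-0.76  0.52  1.52  0.48  1.49 -2.34]
grasp [ 1.41918564e-04 -1.80712424e-01  1.93859416e-01]
phi0 1.7789825073564933
1 1.65 [12. -0.  0.] -0.043
2 1.52 [24. -0.  2.] -0.086
3 1.39 [36. -0.  5.] -0.129
4 1.26 [47. -0.  9.] -0.171
5 1.14 [58. -0. 15.] -0.214
6 1.01 [67. -0. 23.] -0.257
7 0.88 [76. -0. 32.] -0.3
8 0.75 [83. -0. 41.] -0.343
9 0.62 [89. -0. 52.] -0.386
10 0.49 [94. -0. 63.] -0.429
11 0.37 [97. -0. 75.] -0.471
12 0.24 [98. -0. 88.] -0.514
13 0.11 [ 98.  -0. 100.] -0.557
14 -0.02 [ 96.  -0. 113.] -0.6
```

Request:
{"fn": "drive_tool", "kwargs": {
  "slide": [
    [18,0,1],
    [36,0,5],
    [47,0,9],
    [58,0,15],
    [67,0,23],
    [76,0,32],
    [83,0,41],
    [89,0,52],
    [94,0,63],
    [97,0,75],
    [98,0,88],
    [98,0,100]
  ],
  "turn": [
    [0,-0.065,0],
    [0,-0.129,0],
    [0,-0.171,0],
    [0,-0.214,0],
    [0,-0.257,0],
    [0,-0.3,0],
    [0,-0.343,0],
    [0,-0.386,0],
    [0,-0.429,0],
    [0,-0.471,0],
    [0,-0.514,0],
    [0,-0.557,0]
  ],
  "jaw": [1,1,1,1,1,1,1,1,1,1,1,1]
}}

```text
clock: 37.15
ee_pos: [0.5237, -0.1266, 0.1498]
tcp_rot: [-2.338, -2.06, -0.051]
ft_force: [1.9, -4.8, 0.3]
width: 0.0112
```

```bash
cat >> h.py <<'E'
def grasp():
    o=observe();R=Ro.from_rotvec(o["tcp_rot"]).as_matrix();g=w2t(o["ee_pos"]-.019*R[:,2]);print("grasp",g.round(4))
    return g
E
python3 - <<'E'
from h import *
st();g=grasp();print(np.arctan2(g[2]*1000-115,118+g[1]*1000)-np.arctan2(45,90))
to([0,-.028,.139])
E
```

```text
t 37.15 tote [ 0.0007 -0.0318  0.1498] F [ 1.9 -4.8  0.3] w 0.0112 j [-0.28  0.33  1.77  0.05  1.05 -1.75]
grasp [ 0.0006 -0.0326  0.1688]
0.09849019890401017
slide [ 3.3 -0.7 11. ] turn [ 0.003 -0.041  0.001]
```

Next I'll press the flap fully down, then release and lift.

Request:
{"fn": "drive_tool", "kwargs": {
  "slide": [
    [2,0,6],
    [4,0,12],
    [4,0,14],
    [4,0,14]
  ],
  "turn": [
    [0,-0.02,0],
    [0,-0.04,0],
    [0,-0.04,0],
    [0,-0.04,0]
  ],
  "jaw": [1,1,1,1]
}}

```text
clock: 37.65
ee_pos: [0.5244, -0.1218, 0.1393]
tcp_rot: [2.358, 2.075, 0.01]
ft_force: [-0.5, 0.3, 20.4]
width: 0.0113
```

```bash
python3 - <<'E'
from h import *
st();grasp()
E
```

```text
t 37.65 tote [ 0.0008 -0.0269  0.1393] F [-0.5  0.3 20.4] w 0.0113 j [-0.25  0.34  1.79  0.01  1.01 -1.7 ]
grasp [ 0.0007 -0.0269  0.1583]
```

Request:
{"fn": "drive_tool", "kwargs": {
  "slide": [
    [4,0,10],
    [4,0,10],
    [4,0,-30],
    [4,0,-85],
    [4,0,-140],
    [4,0,-150],
    [4,0,-150]
  ],
  "turn": [
    [0,0,0],
    [0,0,0],
    [0,0,0],
    [0,0,0],
    [0,0,0],
    [0,0,0],
    [0,0,0]
  ],
  "jaw": [0.3,0.3,0.3,0.3,0.3,0.3,0.3]
}}

```text
clock: 38.52
ee_pos: [0.5229, -0.1182, 0.2853]
tcp_rot: [-2.355, -2.074, -0.004]
ft_force: [-0.6, 0.6, -0.6]
width: 0.0298
```

```bash
python3 - <<'E'
from h import *
st();to([0,.235,.29],tilt=-.6)
E
```

```text
t 38.52 tote [-0.0012 -0.0235  0.2853] F [-0.6  0.6 -0.6] w 0.0298 j [-0.25  0.23  1.56  0.    1.36 -1.69]
slide [258.5   1.2  -3.6] turn [-0.001 -0.604  0.   ]
```

Request:
{"fn": "drive_tool", "kwargs": {
  "slide": [
    [60,0,-10],
    [120,0,-15],
    [180,0,-15],
    [235,0,-10],
    [258,1,-4],
    [258,1,-4],
    [258,1,-4],
    [258,1,-4]
  ],
  "turn": [
    [0,-0.1,0],
    [0,-0.2,0],
    [0,-0.3,0],
    [0,-0.4,0],
    [0,-0.5,0],
    [0,-0.6,0],
    [0,-0.6,0],
    [0,-0.6,0]
  ],
  "jaw": [0.3,0.3,0.3,0.3,0.3,0.3,0.3,0.3]
}}

```text
clock: 39.52
ee_pos: [0.5567, 0.1368, 0.2901]
tcp_rot: [2.013, 1.772, -0.62]
ft_force: [0.2, -0.6, 0.6]
width: 0.0297
```

```bash
python3 - <<'E'
from h import *
st();to([0,.1673,.1798],tilt=-.6)
t=snap("top","t7");s=snap("scene","s7")
cv2.imwrite("pics/c7.png",np.vstack([cv2.resize(t[150:340,280:530,::-1],(500,380)),cv2.resize(s[150:235,190:315,::-1],(500,340))])[:600])
E
```

```text
t 39.52 tote [1.000e-04 2.337e-01 2.901e-01] F [ 0.2 -0.6  0.6] w 0.0297 j [ 0.48  0.45  1.35 -0.48  1.7  -0.94]
slide [  6.9   0.2 128.5] turn [-0.002 -0.004  0.001]
```

View pics/c7.png

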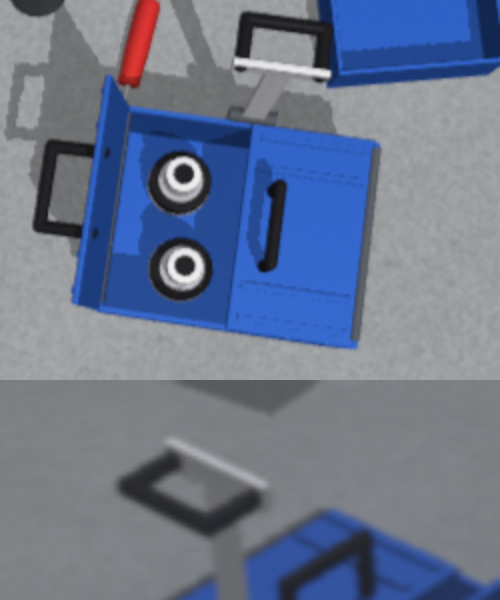

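The right flap is shut, and two heads are visible standing at (370,240) and (371,283). The left bar is at (301,243.5), which puts that flap at about 1.75 rad. I'll approach it now.

Request:
{"fn": "drive_tool", "kwargs": {
  "slide": [
    [7,0,45],
    [7,0,90],
    [7,0,128],
    [7,0,128],
    [7,0,128],
    [7,0,128],
    [7,0,128],
    [7,0,128]
  ],
  "turn": [
    [0,0,0],
    [0,0,0],
    [0,0,0],
    [0,0,0],
    [0,0,0],
    [0,0,0],
    [0,0,0],
    [0,0,0]
  ],
  "jaw": [0.3,0.3,0.3,0.3,0.3,1,1,1]
}}

```text
clock: 40.62
ee_pos: [0.5498, 0.0729, 0.1827]
tcp_rot: [2.011, 1.771, -0.613]
ft_force: [0.2, 2.6, 6.8]
width: 0.011
```

```bash
python3 - <<'E'
from h import *
st();g=grasp()
o=observe();R=Ro.from_rotvec(o["tcp_rot"]).as_matrix()
r=np.hypot(90,45);b=np.arctan2(45,90)
phi0=np.arctan2(g[2]*1000-115,118-g[1]*1000)-b;print("phi0",phi0)
N=13
for k in range(1,N+1):
    f=k/N;phi=phi0*(1-f)-.02*f;a=.6*(1-f)
    bar=np.array([0,(118-r*np.cos(b+phi))/1000,(115+r*np.sin(b+phi))/1000])
    tcp=t2w(bar+.019*np.array([0,-np.sin(a),-np.cos(a)]))
    print(k,round(phi,2),(1000*R.T@(tcp-o["ee_pos"])).round(),round(.6-a,3))
E
```

```text
t 40.62 tote [0.0013 0.1694 0.1827] F [0.2 2.6 6.8] w 0.011 j [ 0.39  0.47  1.6  -0.52  1.42 -0.88]
grasp [0.0012 0.1801 0.1984]
phi0 1.7469215970537273
1 1.61 [-13.  -1.   4.] 0.046
2 1.48 [-26.  -1.   6.] 0.092
3 1.34 [-38.  -1.  10.] 0.138
4 1.2 [-49.  -1.  15.] 0.185
5 1.07 [-60.  -1.  22.] 0.231
6 0.93 [-70.  -1.  31.] 0.277
7 0.8 [-78.  -1.  41.] 0.323
8 0.66 [-85.  -1.  52.] 0.369
9 0.52 [-90.  -1.  64.] 0.415
10 0.39 [-94.  -2.  76.] 0.462
11 0.25 [-95.  -2.  89.] 0.508
12 0.12 [-95.  -2. 103.] 0.554
13 -0.02 [-94.  -2. 116.] 0.6
```

Request:
{"fn": "drive_tool", "kwargs": {
  "slide": [
    [-13,0,3],
    [-26,0,6],
    [-38,0,10],
    [-49,0,15],
    [-60,0,22],
    [-70,0,31],
    [-78,0,41],
    [-85,0,52],
    [-90,0,64],
    [-94,0,76],
    [-95,0,89],
    [-95,0,103]
  ],
  "turn": [
    [0,0.046,0],
    [0,0.092,0],
    [0,0.138,0],
    [0,0.185,0],
    [0,0.231,0],
    [0,0.277,0],
    [0,0.323,0],
    [0,0.369,0],
    [0,0.415,0],
    [0,0.462,0],
    [0,0.508,0],
    [0,0.554,0]
  ],
  "jaw": [1,1,1,1,1,1,1,1,1,1,1,1]
}}

```text
clock: 42.12
ee_pos: [0.5315, -0.0622, 0.1494]
tcp_rot: [2.339, 2.059, -0.044]
ft_force: [-0.5, 4.5, -0.4]
width: 0.0109
```

```bash
python3 - <<'E'
from h import *
st();g=grasp();to([0,.028,.139])
E
```

```text
t 42.12 tote [0.0003 0.0331 0.1494] F [-0.5  4.5 -0.4] w 0.0109 j [-0.12  0.32  1.78 -0.04  1.04 -1.54]
grasp [0.0003 0.0338 0.1684]
slide [-4.7 -0.3 10.6] turn [ 0.     0.038 -0.   ]
```

Request:
{"fn": "drive_tool", "kwargs": {
  "slide": [
    [-2,0,6],
    [-5,0,12],
    [-5,0,14],
    [-5,0,14]
  ],
  "turn": [
    [0,0.02,0],
    [0,0.04,0],
    [0,0.04,0],
    [0,0.04,0]
  ],
  "jaw": [1,1,1,1]
}}

```text
clock: 42.62
ee_pos: [0.5313, -0.0664, 0.1398]
tcp_rot: [2.358, 2.075, 0.006]
ft_force: [-7.2, 9.9, 25.8]
width: 0.0111
```

```bash
python3 - <<'E'
from h import *
st();grasp()
E
```

```text
t 42.62 tote [0.0007 0.0289 0.1398] F [-7.2  9.9 25.8] w 0.0111 j [-0.15  0.33  1.79  0.    1.01 -1.59]
grasp [0.0006 0.0288 0.1588]
```

Request:
{"fn": "drive_tool", "kwargs": {
  "slide": [
    [-1,0,5],
    [-1,0,5],
    [-1,0,-40],
    [-1,0,-95],
    [-1,0,-150],
    [-1,0,-200],
    [-1,0,-220],
    [-1,0,-220]
  ],
  "turn": [
    [0,0,0],
    [0,0,0],
    [0,0,0],
    [0,0,0],
    [0,0,0.15],
    [0,0,0.33],
    [0,0,0.5],
    [0,0,0.68]
  ],
  "jaw": [0.3,0.3,0.3,0.3,0.3,0.3,0.3,0.3]
}}

```text
clock: 43.62
ee_pos: [0.5314, -0.0698, 0.3571]
tcp_rot: [2.915, 1.161, 0.003]
ft_force: [-0.5, 0.1, -0.1]
width: 0.0296
```

```bash
python3 - <<'E'
from h import *
st();p,e=tri((423,160.5),(231.1,181.5));print("clamp",w2t(p).round(4),e)
for th in (1.55,1.6,1.65,1.7,1.75):
    q=np.array([102-160*np.cos(th)+38*np.sin(th),0,122+160*np.sin(th)+38*np.cos(th)])/1000
    print(th,q,pix("top",t2w(q)).round(1),pix("scene",t2w(q)).round(1))
to([.155,0,.36],yaw=np.pi/2)
E
```

```text
t 43.62 tote [0.0012 0.0256 0.3571] F [-0.5  0.1 -0.1] w 0.0296 j [-0.15  0.2   1.41 -0.    1.52 -0.91]
clamp [ 0.1477 -0.0008  0.2788] 0.0003035752641456768
1.55 [0.13666461 0.         0.28275561] [422.2 166.4] [235. 178.]
1.6 [0.14465572 0.         0.28082219] [422.6 161.9] [232.4 180.3]
1.65 [0.15254021 0.         0.27849181] [422.9 157.5] [229.8 182.7]
1.7 [0.16029838 0.         0.27577028] [423.2 153.3] [227.2 185.3]
1.75 [0.16791083 0.         0.2726644 ] [423.4 149.3] [224.7 188. ]
slide [ 77.6 135.3  -2.3] turn [ 0.004 -0.002  0.885]
```

Request:
{"fn": "drive_tool", "kwargs": {
  "slide": [
    [40,70,-5],
    [73,135,-5],
    [73,135,-5],
    [73,135,-5],
    [73,135,-5],
    [73,135,-5],
    [73,135,-5],
    [73,135,-5]
  ],
  "turn": [
    [0,0,0.18],
    [0,0,0.36],
    [0,0,0.54],
    [0,0,0.72],
    [0,0,0.887],
    [0,0,0.887],
    [0,0,0.887],
    [0,0,0.887]
  ],
  "jaw": [0.4,0.4,0.4,0.4,0.4,0.4,0.4,0.4]
}}

```text
clock: 44.62
ee_pos: [0.6766, -0.1164, 0.3604]
tcp_rot: [3.134, -0.191, -0.0]
ft_force: [-0.6, -0.1, 0.0]
width: 0.0256
```

```bash
python3 - <<'E'
from h import *
st();to([.149,0,.261],yaw=np.pi/2); s=snap("scene","s8")
cv2.imwrite("pics/c8.png",cv2.resize(s[80:290,150:370,::-1],None,fx=2.8,fy=2.8))
E
```

```text
t 44.62 tote [ 0.1512 -0.0023  0.3604] F [-0.6 -0.1  0. ] w 0.0256 j [-0.19  0.47  1.01 -0.    1.66 -0.06]
slide [-2.1 -2.5 99.4] turn [0.002 0.    0.005]
```

View pics/c8.png

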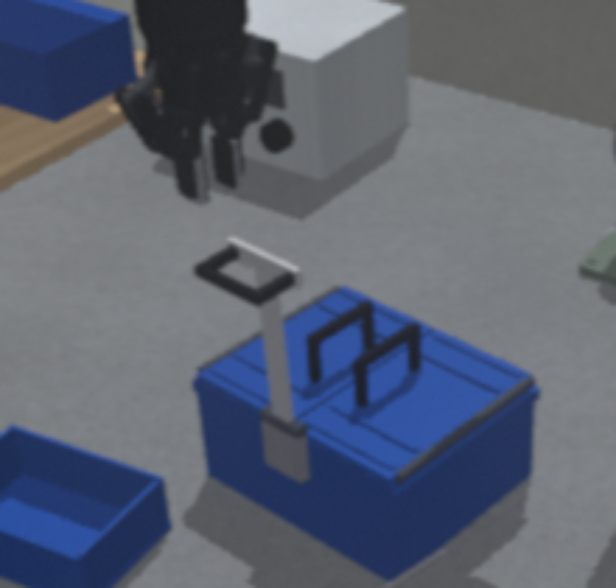

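Both flaps lie flat and the clamp is still raised, with its handle at crop (245,280). The gripper is above it, so I'll descend and grip.

Request:
{"fn": "drive_tool", "kwargs": {
  "slide": [
    [-2,-1,40],
    [-2,-1,80],
    [-2,-1,99],
    [-2,-1,99],
    [-2,-1,99],
    [-2,-1,99],
    [-2,-1,99],
    [-2,-1,99]
  ],
  "turn": [
    [0,0,0.005],
    [0,0,0.005],
    [0,0,0.005],
    [0,0,0.005],
    [0,0,0.005],
    [0,0,0.005],
    [0,0,0.005],
    [0,0,0.005]
  ],
  "jaw": [0.4,0.4,0.4,0.4,0.4,1,1,1]
}}

```text
clock: 45.68
ee_pos: [0.6754, -0.1154, 0.263]
tcp_rot: [3.133, -0.201, 0.005]
ft_force: [-0.3, 0.2, 4.6]
width: 0.0108
```

```bash
python3 - <<'E'
from h import *
st();g=grasp()
o=observe();R=Ro.from_rotvec(o["tcp_rot"]).as_matrix()
r=np.hypot(160,38);b=np.arctan2(38,160)
th0=np.arctan2(g[2]*1000-122,102-g[0]*1000)-b;print("th0",th0)
N=22
for k in range(1,N+1):
    th=th0-(th0+.01)*k/N
    x=102-r*np.cos(b+th);z=122+r*np.sin(b+th)
    tcp=t2w(np.array([x,0,z-19])/1000)
    print(k,round(th,2),(1000*R.T@(tcp-o["ee_pos"])).round())
E
```

```text
t 45.67 tote [ 0.1498 -0.0015  0.263 ] F [-0.3  0.2  4.6] w 0.0108 j [-0.19  0.48  1.23 -0.    1.43 -0.06]
grasp [ 0.1498 -0.0014  0.282 ]
th0 1.6278267298005493
1 1.55 [-13.  -1.  -1.]
2 1.48 [-25.  -1.  -3.]
3 1.4 [-37.  -1.  -4.]
4 1.33 [-49.  -1.  -5.]
5 1.26 [-61.  -1.  -4.]
6 1.18 [-73.  -1.  -3.]
7 1.11 [-85.  -1.  -0.]
8 1.03 [-97.  -1.   3.]
9 0.96 [-109.   -1.    7.]
10 0.88 [-120.   -1.   12.]
11 0.81 [-131.   -1.   18.]
12 0.73 [-141.   -1.   24.]
13 0.66 [-151.   -1.   31.]
14 0.59 [-160.   -1.   39.]
15 0.51 [-169.   -1.   48.]
16 0.44 [-177.   -1.   57.]
17 0.36 [-184.   -1.   67.]
18 0.29 [-191.   -1.   78.]
19 0.21 [-196.   -1.   88.]
20 0.14 [-201.   -1.  100.]
21 0.06 [-205.   -1.  111.]
22 -0.01 [-209.   -2.  123.]
```

Request:
{"fn": "drive_tool", "kwargs": {
  "slide": [
    [-13,-1,-1],
    [-25,-1,-3],
    [-37,-1,-4],
    [-49,-1,-5],
    [-61,-1,-4],
    [-73,-1,-3],
    [-85,-1,0],
    [-97,-1,3],
    [-109,-1,7],
    [-120,-1,12],
    [-131,-1,18],
    [-141,-1,24]
  ],
  "turn": [
    [0,0,0],
    [0,0,0],
    [0,0,0],
    [0,0,0],
    [0,0,0],
    [0,0,0],
    [0,0,0],
    [0,0,0],
    [0,0,0],
    [0,0,0],
    [0,0,0],
    [0,0,0]
  ],
  "jaw": [1,1,1,1,1,1,1,1,1,1,1,1]
}}

```text
clock: 47.18
ee_pos: [0.5345, -0.0961, 0.2367]
tcp_rot: [3.134, -0.201, -0.0]
ft_force: [4.0, -2.7, -2.2]
width: 0.0111
```

```bash
python3 - <<'E'
from h import *
st();g=grasp()
o=observe();R=Ro.from_rotvec(o["tcp_rot"]).as_matrix()
r=np.hypot(160,38);b=np.arctan2(38,160)
th0=np.arctan2(g[2]*1000-122,102-g[0]*1000)-b;print("th0",th0, np.hypot(g[2]*1000-122,102-g[0]*1000),r)
N=10
for k in range(1,N+1):
    th=th0-(th0+.01)*k/N
    x=102-r*np.cos(b+th);z=122+r*np.sin(b+th)
    print(k,round(th,2),(1000*R.T@(t2w(np.array([x,0,z-19])/1000)-o["ee_pos"])).round())
E
```

```text
t 47.17 tote [ 7.500e-03 -2.000e-04  2.367e-01] F [ 4.  -2.7 -2.2] w 0.0111 j [-0.2   0.27  1.63 -0.    1.25 -0.07]
grasp [ 7.500e-03 -2.000e-04  2.557e-01]
th0 0.7224587853015555 163.66713192149254 164.4506004853737
1 0.65 [-10.  -0.   7.]
2 0.58 [-19.  -0.  15.]
3 0.5 [-27.  -0.  23.]
4 0.43 [-35.  -0.  32.]
5 0.36 [-42.  -0.  42.]
6 0.28 [-49.  -0.  53.]
7 0.21 [-54.  -0.  63.]
8 0.14 [-59.  -0.  74.]
9 0.06 [-63.  -0.  86.]
10 -0.01 [-66.  -0.  97.]
```

Request:
{"fn": "drive_tool", "kwargs": {
  "slide": [
    [-10,0,7],
    [-19,0,15],
    [-27,0,23],
    [-35,0,32],
    [-42,0,42],
    [-49,0,53],
    [-54,0,63],
    [-59,0,74],
    [-63,0,86],
    [-66,0,96],
    [-66,0,99],
    [-66,0,99]
  ],
  "turn": [
    [0,0,0],
    [0,0,0],
    [0,0,0],
    [0,0,0],
    [0,0,0],
    [0,0,0],
    [0,0,0],
    [0,0,0],
    [0,0,0],
    [0,0,0],
    [0,0,0],
    [0,0,0]
  ],
  "jaw": [1,1,1,1,1,1,1,1,1,1,1,1]
}}

```text
clock: 48.68
ee_pos: [0.4717, -0.0883, 0.1422]
tcp_rot: [3.133, -0.201, 0.01]
ft_force: [0.6, 2.7, 22.2]
width: 0.0112
```

```bash
python3 - <<'E'
from h import *
st();g=grasp()
E
```

```text
t 48.67 tote [-0.0557 -0.0003  0.1422] F [ 0.6  2.7 22.2] w 0.0112 j [-0.21  0.25  1.91 -0.    0.97 -0.08]
grasp [-0.0559 -0.0003  0.1612]
```

Request:
{"fn": "drive_tool", "kwargs": {
  "slide": [
    [0,0,3],
    [0,0,3],
    [0,0,3]
  ],
  "turn": [
    [0,0,0],
    [0,0,0],
    [0,0,0]
  ],
  "jaw": [1,1,1]
}}

```text
clock: 49.05
ee_pos: [0.4717, -0.0885, 0.1401]
tcp_rot: [3.132, -0.201, 0.011]
ft_force: [-1.7, 2.1, 29.8]
width: 0.0113
```

```bash
python3 - <<'E'
from h import *
st();g=grasp()
E
```

```text
t 49.05 tote [-0.0557 -0.0005  0.1401] F [-1.7  2.1 29.8] w 0.0113 j [-0.21  0.25  1.92 -0.    0.97 -0.08]
grasp [-0.0558 -0.0005  0.1591]
```

Request:
{"fn": "drive_tool", "kwargs": {
  "slide": [
    [0,0,3],
    [0,0,3],
    [0,0,-30],
    [0,0,-85],
    [0,0,-140],
    [0,0,-180],
    [-30,-60,-180],
    [-60,-120,-180],
    [-60,-180,-180],
    [-60,-240,-180],
    [-60,-300,-180],
    [-60,-300,-180]
  ],
  "turn": [
    [0,0,0],
    [0,0,0],
    [0,0,0],
    [0,0,0],
    [0,0,0],
    [0,0,0],
    [0,0,0],
    [0,0,0],
    [0,0,0],
    [0,0,0],
    [0,0,0],
    [0,0,0]
  ],
  "jaw": [0.4,0.4,0.4,0.4,0.4,0.4,0.4,0.4,0.4,0.4,0.4,0.4]
}}

```text
clock: 50.55
ee_pos: [0.4476, 0.2204, 0.3129]
tcp_rot: [3.132, -0.192, -0.007]
ft_force: [-0.7, -0.3, 0.0]
width: 0.0255
```

```bash
python3 - <<'E'
from h import *
st();t=snap("top","t9");s=snap("scene","s9")
cv2.imwrite("pics/c9.png",np.vstack([cv2.resize(t[90:335,90:550,::-1],(552,294)),cv2.resize(s[150:290,190:445,::-1],(552,303))]))
E
```

```text
t 50.55 tote [-0.1187  0.3028  0.3129] F [-0.7 -0.3  0. ] w 0.0255 j [ 0.44  0.16  1.58 -0.    1.41  0.56]
```

View pics/c9.png

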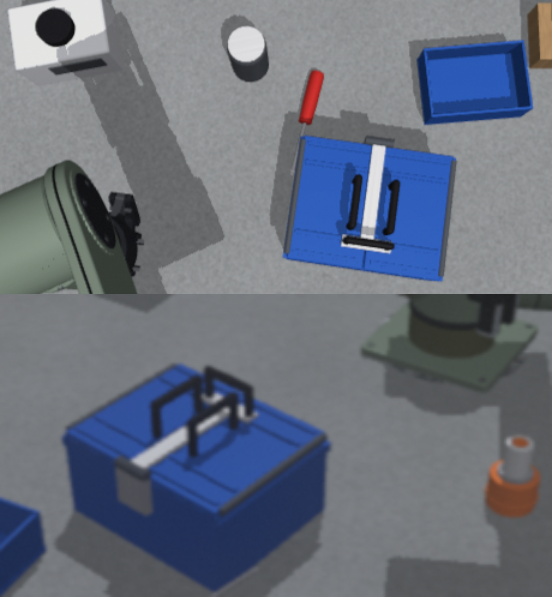

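The flaps are flat, the bar lies over the seam, and only the orange decoy is left on the bench. The can, screwdriver and bin have not moved.

```bash
python3 -c "
from h import *
print(sign_off())"
```

```text
the job is handed in; nothing more can be done
None
```

I opened both flaps and packed all four black valve heads into the tote. I then shut the right flap and the left flap with the hold-down bar still raised, and swung the bar down last. The job was handed in at about 51 s.

**Last checks**
- **Heads:** the picture taken before closing showed all four standing upright on the tote floor.
- **Flaps and bar:** the final pictures show both flaps flat and the bar lying over the seam. Each was pressed against its stop with 20–30 N, and the handle heights measured 158–159 mm against the nominal 160 mm.
- **Other things:** the can, screwdriver, bin and orange decoy look unmoved. The gripper was well clear of everything at the end.

**What did not go as planned**
- **Flaps drifted open:** both flaps were nudged while I packed, the left from about 1.56 to 1.75 rad and the right from about 1.63 to 1.78 rad. Both stayed open and closed normally. The gripper body probably caused it, and I did not measure that contact force separately; wrist readings at the end of each move never exceeded about 30 N.
- **Knocked head:** I saw no sign of a head being knocked aside.

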